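Pack the tea sampler tray and punch its lot tag

ROBOT

A 7-joint arm with a two-finger parallel gripper is mounted at the origin on the work surface. World frame = base frame: x ahead of the robot, y to its left, z up, the work surface at z = 0. Lengths are in m, angles in degrees, forces in N, time in s.
With the tool pointing down it reaches from about 0.425 to 0.875 m from the base axis. Payload 4.7 kg.
Tool frame: the origin (TCP) lies midway between the tips of the shut fingers; the grasp point (between the pads) lies 19 mm behind it; z points along the fingers, y is the direction in which the jaws open and shut (so a half turn about z gives the same grasp; the last joint's range is limited). The gripper opens to 87 mm and grips with 3 to 60 N. Pads are 19 mm wide; open, the fingers measure 117 mm over their backs; the gripper's body (75 mm by 190 mm) begins 51 mm behind the grasp point.
Start: joints at [-64.28, 18.392, -4.016, 83.108, 1.295, 78.541, -3.26], TCP at [0.274, 0.59, 0.198] pointing down, gripper open.
Joint ranges: [-163.93, 163.93], [-17.29, 119.83], [-79.2, 71.16], [3.27, 140.29], [-89.18, 269.18], [5.43, 117.66], [-154.24, 154.24]. Speed limits (degrees/s): [147.25, 147.25, 180, 180, 180, 180, 180].

INTERFACE

Orientations are given as [roll, pitch, yaw] about the fixed x, y, z axes, in that order (R = Rz(yaw) Ry(pitch) Rx(roll)).
In Python, from cell import env gives the robot as it stands.
- The arm moves only by the tool apply_moves, never from a script. Its argument "targets" is a list of rows, each a list of 2 entries, a list of its own where there are three numbers: the shift along the world's x, y, z in mm, then the turn, a rotation vector about the world's x, y, z in rad. A call has 1 to 8 rows; each row is the pose to reach, as a shift and turn from the pose commanded when the call began; what a row does not reach only later rows make up. A row lasts 1/10 s, in which the tool goes at most 50 mm and 8.59 degrees, less where a joint would pass 70% of its speed; a pose out of reach is approached as far as the arm can. A call with a gripper value outside its range is refused whole. "hand" is the finger opening in mm, from 0 to 87, set as the call begins (left out, the last holds). The fingers move at their own pace and stop on an object; "squeeze" is the grip in N (left out, the last holds). Time passes only in rows, so rows that repeat a pose let the fingers close. It gives the time, the measured TCP pose, the force and the opening at its end, in the units of the state.
- env.get_obs(): the state, without advancing time (a new reading comes with each control period).
- env.read_camera(name): name is "side" or "top"; returns a dict with "image" (384x512x3 uint8, red, green, blue), "camera_matrix" (3x3 intrinsics, pixels), "k1" (the pictures are not rectified: a ray, as slopes to the right and down, at radius r is drawn at 1 + k1 r^2 times it, then the intrinsics apply), "camera_from_world" (4x4, takes a point from world to camera coordinates). Camera axes: x right, y down, z forward; pixel columns grow to the right and rows downward; lengths in m; the calibration is good to about 2 mm. A picture is of the moment at which its call begins. There is no depth.
- env.sign_off(): hands the job in, once; it reports no verdict.
Trained networks look in a picture, given as the dict that the camera call returned (one of the last four; its "shot" number tells which), for a name from the list of things; names that differ only in an ending like _2 or _b are one class to them, and where a whole thing is asked for, a point or a joint stands for the part that bears it (a point fixed in the world has none). Each returns a list of dicts, best first, with "conf" (0 to 1); they miss things now and then, are a little off and sometimes report something else, mostly with a low value. They report only what shows in the picture. A call takes as long as a camera call.
- env.regions_of(picture, target): "region" (384x512 bool, what is visible of it) and "rect" ([left, top, right, bottom] in pixels, round what is visible of it).
The state is a dict: "time_s": time; "qpos": joint angles; "joint_velocities": joint speeds; "effort": joint torques, N m; "tool_pos": TCP position; "tool_rot": TCP orientation; "force": force on the tool from outside, world axes, zero at the start; "wrist_torque": the same for the moment, N m; "grip_width": finger opening in m.
Only numpy, scipy, OpenCV 4.12 (cv2) and the standard library are available. Lean on these libraries where they do the work, as an engineer would, in place of code of your own. Each camera call takes 0.05 s, during which the arm holds its last target. There are 200 camera calls.

TASK

Pack every piece of pressed tea from the bamboo basket into the wooden tray, each lying flat down in a pocket of its own shape. Once the tray is packed, stand the tea canister aside on the table, take the mallet kept behind it, and holding it by the handle strike the lot punch's sprung pin fully down twice with the mallet's head (never with the gripper), letting it spring right up after each blow. Then put the mallet back in its rest as it was, stand the canister upright on its cork disc again without ever tipping it over, and leave the other things on the table alone.

Things in the scene. Friction and masses are not known exactly. Their poses are not given: they have to be found in the camera images.
- cakeA_c (a point): Small round pressed-tea cake, a dark disc 56 mm in diameter and 28 mm high; this point is its centre, half-way up; z is its flat axis, up. Mass about 60 g. It starts lying flat in the bamboo basket (whose floor is 4 mm and rim 12 mm above the table, 280 mm across). May be absent.
- cakeB_c (a point): Second small round tea cake, the same as cakeA. May be absent.
- brickA_c (a point): Small oblong pressed-tea brick 40 mm (its x) by 70 mm (its y) by 28 mm high (its z, up), same dark tea, about 60 g; this point is its centre, half-way up. It starts lying flat in the basket. Either way round is the same. May be absent.
- brickB_c (a point): Second oblong tea brick, the same as brickA. May be absent.
- tray_hole0 (a point): Centre of the mouth (level with the tray's top, 14 mm above the table) of one of the two round pockets, 60 mm in diameter and 10 mm deep, of the fixed wooden packing tray (170 mm along its x, 180 mm along its y, 14 mm thick). The frame is the tray's, z up. A cake seated on the pocket floor stands 18 mm out of it, its centre 4 mm above this point.
- tray_hole1 (a point): The same for the other round pocket, 92 mm away along the tray's y.
- tray_hole2 (a point): Centre of the mouth of one of the two oblong pockets of the same tray, 44 mm along the tray's x (this frame's x) by 74 mm along its y, 10 mm deep. A seated brick has its 70 mm length along this y, and its centre 4 mm above this point.
- tray_hole3 (a point): The same for the other oblong pocket, 92 mm away along the tray's y.
- pin_top (a point): Centre of the flat top of the steel striking head (36 mm in diameter, 10 mm thick) of the sprung pin of the lot punch, a grey C-shaped stand fixed to the table behind the tray. The top is 120 mm above the table when up; the stand's arm reaches 82 mm. This point goes down with the pin.
- pin (a joint): Travel of the sprung pin in m: 0 up, 0.015 fully down at its stop. A spring pushes it back up: about 3 N at the top, 9.5 N fully down.
- mallet_grip (a point): The place to hold the wooden mallet: the centre of its straight horizontal handle (20 mm wide, 24 mm high, rectangular), 50 mm from the head's axis. The handle runs along this frame's y, from the head (at y = -50 mm) to its free end (y = +98 mm); z is up as it rests. The mallet weighs about 0.2 kg. At rest this point is 43 mm above the table.
- mallet_head (a point): Centre of the mallet's head, an upright wooden cylinder 44 mm in diameter and 70 mm high whose flat lower face, 35 mm below this point, strikes the pin. At rest the head stands upright on that face in the nest. The handle leaves it along +y at mid-height.
- nest (a point): Centre of the floor of the square nest (50 mm inside, strips 6 mm high, floor 8 mm above the table) where the mallet's head stands, on a fixed wooden board 150 mm by 220 mm, 8 mm thick. The frame is the board's, z up; the handle lies along its +y over a low post.
- rest_grip (a point): Where the point mallet_grip is when the mallet rests properly in its nest: 50 mm along the board's y from the nest's centre, 43 mm above the table.
- coaster (a point): Centre of the cork disc, 80 mm in diameter, on the same board where the canister stands: 53 mm in front (board's -x) of the mallet's handle, surface 8 mm above the table. The frame is the board's; the table in front of the board (150 mm from the handle along -x and beyond) is free for standing the canister aside.
- canister_knob (a point): Centre of the knob on the lid of the metal tea canister. The knob is 26 mm in diameter and 26 mm high, upright; this point is 125 mm above the canister's underside and 13 mm below the knob's top. The canister is 67 mm across, 112 mm high without the knob, closed (the lid does not come off), about 0.3 kg. It starts on the cork disc, only 10 mm from the mallet's handle, so that fingers cannot get round the handle while it stands there.
- mallet: The mallet as a whole; origin at the centre of the head's lower face, axes as mallet_head.
- cup: White porcelain cup, 64 mm across; a bystander to leave alone; origin at its underside.
- jar: Small amber jar, 56 mm across, 70 mm high; a bystander to leave alone; origin at its underside.
- weight: Brass scale weight, 36 mm across, 38 mm high; a bystander to leave alone; origin at its underside.
- tin: Low round tin, 52 mm across, 32 mm high; a bystander to leave alone; origin at its underside.

How it is judged (in metres and radians):
On the way, in this order (a step that is already met when the one before it is completed fails the run):
1. every tea piece present lies flat in a pocket of its own shape, let go (((horizontal distance between cakeA_c and tray_hole0 below 0.007 m and z of cakeA_c in the frame of tray_hole0 below 0.008 m and angle between cakeA_c's own z axis and vertical below 0.15 rad) or (horizontal distance between cakeA_c and tray_hole1 below 0.007 m and z of cakeA_c in the frame of tray_hole1 below 0.008 m and angle between cakeA_c's own z axis and vertical below 0.15 rad)) and ((horizontal distance between cakeB_c and tray_hole0 below 0.007 m and z of cakeB_c in the frame of tray_hole0 below 0.008 m and angle between cakeB_c's own z axis and vertical below 0.15 rad) or (horizontal distance between cakeB_c and tray_hole1 below 0.007 m and z of cakeB_c in the frame of tray_hole1 below 0.008 m and angle between cakeB_c's own z axis and vertical below 0.15 rad)) and ((horizontal distance between brickA_c and tray_hole2 below 0.007 m and z of brickA_c in the frame of tray_hole2 below 0.008 m and angle between brickA_c's own z axis and vertical below 0.15 rad) or (horizontal distance between brickA_c and tray_hole3 below 0.007 m and z of brickA_c in the frame of tray_hole3 below 0.008 m and angle between brickA_c's own z axis and vertical below 0.15 rad)) and ((horizontal distance between brickB_c and tray_hole2 below 0.007 m and z of brickB_c in the frame of tray_hole2 below 0.008 m and angle between brickB_c's own z axis and vertical below 0.15 rad) or (horizontal distance between brickB_c and tray_hole3 below 0.007 m and z of brickB_c in the frame of tray_hole3 below 0.008 m and angle between brickB_c's own z axis and vertical below 0.15 rad)) and contact force between the fingers and anything else below 0.1 N), for 0.2 s.
2. the mallet is lifted out of its nest while the canister stands upright, aside (height (world z) of mallet_head above 0.07 m and angle between canister_knob's own z axis and vertical below 0.1 rad and height (world z) of canister_knob below 0.14 m and horizontal distance between canister_knob and coaster above 0.06 m), for 0.1 s.
3. first blow: the pin is driven down by the mallet (value of joint pin above 0.012 m and contact force between mallet and pin above 1 N).
4. the pin springs up (value of joint pin below 0.003 m and contact force between mallet and pin below 0.1 N), for 0.05 s.
5. second blow: the pin is driven down by the mallet (all of step 3).
6. the pin springs up again (all of step 4), for 0.05 s.
At the end, for the whole second after the job is handed in: Each tea piece present is flat in a pocket of its shape (within 7 mm, on its floor); mallet head upright in the nest (12 mm), handle over the post (20 mm at the grip); canister upright within 20 mm of the cork disc's centre; pin up; all at rest (((horizontal distance between cakeA_c and tray_hole0 below 0.007 m and z of cakeA_c in the frame of tray_hole0 below 0.008 m and angle between cakeA_c's own z axis and vertical below 0.15 rad) or (horizontal distance between cakeA_c and tray_hole1 below 0.007 m and z of cakeA_c in the frame of tray_hole1 below 0.008 m and angle between cakeA_c's own z axis and vertical below 0.15 rad)) and ((horizontal distance between cakeB_c and tray_hole0 below 0.007 m and z of cakeB_c in the frame of tray_hole0 below 0.008 m and angle between cakeB_c's own z axis and vertical below 0.15 rad) or (horizontal distance between cakeB_c and tray_hole1 below 0.007 m and z of cakeB_c in the frame of tray_hole1 below 0.008 m and angle between cakeB_c's own z axis and vertical below 0.15 rad)) and ((horizontal distance between brickA_c and tray_hole2 below 0.007 m and z of brickA_c in the frame of tray_hole2 below 0.008 m and angle between brickA_c's own z axis and vertical below 0.15 rad) or (horizontal distance between brickA_c and tray_hole3 below 0.007 m and z of brickA_c in the frame of tray_hole3 below 0.008 m and angle between brickA_c's own z axis and vertical below 0.15 rad)) and ((horizontal distance between brickB_c and tray_hole2 below 0.007 m and z of brickB_c in the frame of tray_hole2 below 0.008 m and angle between brickB_c's own z axis and vertical below 0.15 rad) or (horizontal distance between brickB_c and tray_hole3 below 0.007 m and z of brickB_c in the frame of tray_hole3 below 0.008 m and angle between brickB_c's own z axis and vertical below 0.15 rad)) and horizontal distance between mallet_head and nest below 0.012 m and horizontal distance between mallet_grip and rest_grip below 0.02 m and height (world z) of mallet_head below 0.048 m and angle between mallet_head's own z axis and vertical below 0.12 rad and angle between canister_knob's own z axis and vertical below 0.1 rad and horizontal distance between canister_knob and coaster below 0.02 m and height (world z) of canister_knob below 0.138 m and value of joint pin below 0.003 m and linear speed of mallet below 0.03 m/s); the robot touches nothing.
It fails at once if the fingers press the pin (contact force between the fingers and pin above 1 N).
It fails at once if the canister is tipped over (angle between canister_knob's own z axis and vertical above 0.7 rad).
It fails at once if a bystander is moved more than 40 mm (distance of any of cup, jar, weight, tin from where it was at the start of the episode above 0.04 m).
Of cakeA, cakeB, brickA, brickB only 2 to 4 are there at a start; the rules pass over those that are not, and their reading is None.
At some moment in a run one of cakeA, cakeB, brickA, brickB may be knocked a few centimetres aside while the robot is not near it.
It also fails if it takes over 210 s, if anything falls off the work surface, if the arm or the gripper's body presses on something with over 40 N, if the wrist force passes 120 N, or if a joint passes its speed limit or range.

## Working session

There is one attempt and no reset: what is moved stays moved. The work goes in short steps, Python scripts to look and compute and a tool call to move; the robot and the scene stay as the last step left them, time stands still between calls to the robot, and variables do not carry over. Pictures are saved under pics/ and viewed, about 12 in all and at most 16, crops included, and the job is handed in when it is done.

Besides the shell and the picture viewer there is one more tool, called after ">>>" as name(argument=value, ...) on one line, values as JSON. apply_moves: Moves the arm, as the interface text tells. Its arguments: {"type":"object","properties":{"targets":{"type":"array","items":{"type":"array"}},"hand":{"type":"number"},"squeeze":{"type":"number"}},"required":["targets"]}

```bash
ls; mkdir -p pics; cat > h.py <<'E'
import numpy as np, cv2
from cell import env
def ray(p,uv):
    K=p["camera_matrix"];k=p["k1"];T=np.array(p["camera_from_world"])
    d=np.array([(uv[0]-K[0][2])/K[0][0],(uv[1]-K[1][2])/K[1][1]]);s=d.copy()
    for _ in range(20): s=d/(1+k*(s@s))
    R=T[:3,:3];return -R.T@T[:3,3], R.T@np.array([s[0],s[1],1])
def at_z(p,uv,z):
    o,d=ray(p,uv);return o+d*(z-o[2])/d[2]
def proj(p,X):
    T=np.array(p["camera_from_world"]);c=T[:3,:3]@np.array(X)+T[:3,3];s=c[:2]/c[2];s=s*(1+p["k1"]*(s@s))
    K=p["camera_matrix"];return np.array([K[0][0]*s[0]+K[0][2],K[1][1]*s[1]+K[1][2]])
def tri(p,uv,q,vw):
    A=[];b=[]
    for c,w in((p,uv),(q,vw)):
        o,d=ray(c,w);d=d/np.linalg.norm(d);M=np.eye(3)-np.outer(d,d);A.append(M);b.append(M@o)
    return np.linalg.lstsq(np.vstack(A),np.hstack(b),rcond=None)[0]
def save(p,n,crop=None,f=1.5):
    im=p["image"][:,:,::-1]
    if crop: im=im[crop[1]:crop[3],crop[0]:crop[2]]
    cv2.imwrite("pics/"+n,cv2.resize(im,None,fx=f,fy=f,interpolation=cv2.INTER_CUBIC))
E
python3 - <<'E'
from h import *
for c in("top","side"):
    p=env.read_camera(c);save(p,c+"0.png")
    T=np.array(p["camera_from_world"]);print(c,p["camera_matrix"],p["k1"],(-T[:3,:3].T@T[:3,3]).round(3),T[2,:3].round(3))
    for n in["cakeA_c","brickA_c","tray_hole0","pin_top","mallet","mallet_grip","nest","coaster","canister_knob","cup","jar","weight","tin"]:
        try:
            for r in env.regions_of(p,n)[:4]:
                ys,xs=np.nonzero(r["region"]);print(n,round(r["conf"],2),r["rect"],xs.mean().round(1),ys.mean().round(1),len(xs))
        except Exception as e: print(n,e)
print(env.get_obs())
E
```

```text
pics
top [[361.80479608   0.         255.28955289]
 [  0.         361.80479608 188.88964629]
 [  0.           0.           1.        ]] -0.09399798933550318 [0.487 0.006 1.136] [ 0.072 -0.029 -0.997]
cakeA_c 0.5 [221.9, 182.0, 282.3, 239.3] 249.4 211.9 3265
cakeA_c 0.49 [315.4, 211.0, 334.6, 230.3] 326.0 220.6 265
cakeA_c 0.21 [122.8, 183.9, 181.6, 206.9] 154.7 194.9 475
brickA_c 0.36 [188.7, 242.9, 199.9, 253.4] 192.2 250.7 113
tray_hole0 0.87 [219.0, 183.0, 278.7, 240.9] 249.7 211.5 3206
pin_top 0.32 [222.0, 184.6, 279.8, 241.7] 249.7 211.3 3240
mallet 0.65 [125.0, 184.9, 179.9, 208.1] 155.4 195.2 502
mallet_grip 0.72 [125.5, 186.3, 181.9, 205.3] 156.8 195.3 419
nest 0.68 [108.2, 171.1, 191.2, 235.6] 150.3 200.6 2258
coaster 0.78 [112.5, 170.2, 189.5, 237.5] 150.7 200.6 2267
coaster 0.39 [223.5, 183.0, 279.8, 241.6] 249.5 211.8 3195
coaster 0.35 [184.1, 242.0, 198.8, 254.0] 192.8 250.5 133
canister_knob 0.85 [130.2, 200.4, 164.8, 223.9] 145.5 212.4 649
cup 0.66 [127.0, 182.0, 180.6, 206.1] 156.3 195.3 483
cup 0.53 [307.2, 132.3, 325.9, 155.3] 314.9 142.6 321
jar 0.89 [164.1, 123.3,
[... 1480 characters left out ...]
8.9 1140
{'time_s': 1.4, 'qpos': array([-64.28033856,  18.39073946,  -4.01391548,  83.10632115,
         1.29573695,  78.54204431,  -3.25878241]), 'joint_velocities': array([-0.01258797, -0.01795629, -0.01718589,  0.07799504, -0.00328835,
        0.05009584, -0.00041951]), 'effort': array([ 1.84479318e-04, -4.91097629e+01, -4.03085584e-01, -3.12762165e+01,
       -6.37720409e-02,  3.37006745e-02,  2.13400779e-05]), 'tool_pos': array([0.27386037, 0.58952197, 0.19791046]), 'tool_rot': array([1.79993941e+02, 4.15783700e-03, 1.55088398e+02]), 'force': array([ 0.34825902, -0.60226468,  0.33652176]), 'wrist_torque': array([ 0.00380828,  0.00160675, -0.04381771]), 'grip_width': 0.08722938772982301}
```

View pics/top0.png

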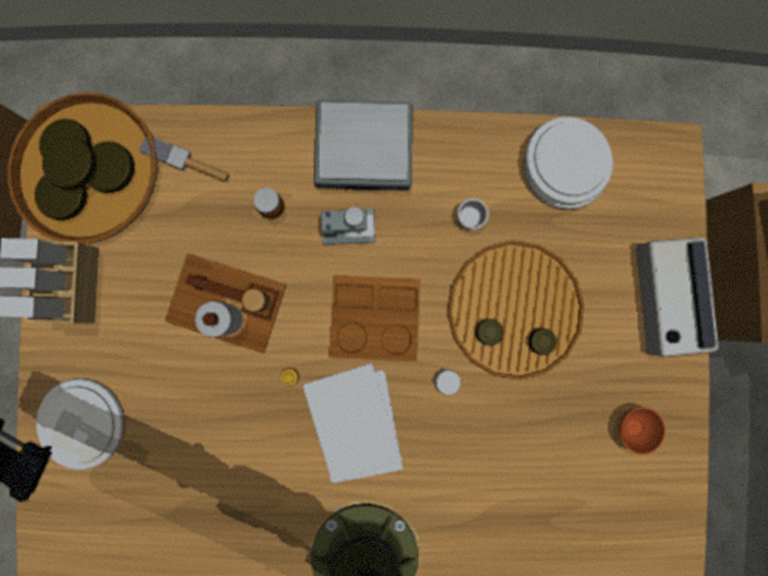

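View pics/side0.png

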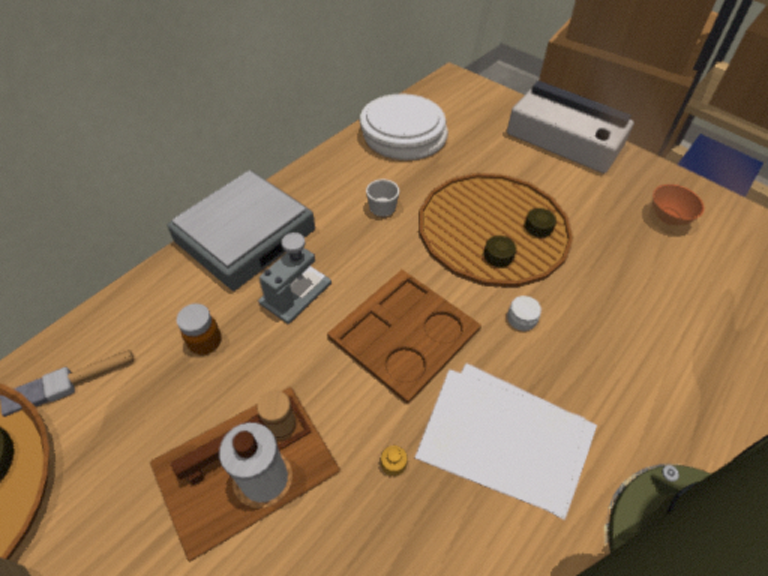

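```bash
python3 - <<'E'
from h import *
P={c:env.read_camera(c) for c in("top","side")}
def dark(p,box,thr):
    g=p["image"].max(2).astype(int);m=np.zeros_like(g,bool);x0,y0,x1,y1=box;m[y0:y1,x0:x1]=g[y0:y1,x0:x1]<thr
    ys,xs=np.nonzero(m);return np.array([xs.mean(),ys.mean()]),len(xs)
t,s=P["top"],P["side"]
for a,b in(((314,210,338,232),(320,155,348,179)),((350,216,373,239),(347,136,373,160))):
    u,n=dark(t,a,80);v,m=dark(s,b,80);print("cake",u,n,v,m,tri(t,u,s,v).round(4),at_z(t,u,.02).round(4),at_z(s,v,.018).round(4))
for c,p in P.items():
    r=env.regions_of(p,"tray_hole0")[0]["region"].astype(np.uint8)
    q=cv2.approxPolyDP(max(cv2.findContours(r,0,2)[0],key=cv2.contourArea),6,True)[:,0]
    print(c,"tray",[at_z(p,x,.012).round(3)[:2].tolist() for x in q])
def reg(n,i):return {c:max(env.regions_of(p,n),key=lambda r:r["conf"]) for c,p in P.items()}
for n in["canister_knob","cup","jar","weight","tin","pin_top"]:
    R=reg(n,0)
    for c in R: ys,xs=np.nonzero(R[c]["region"]);print(n,c,xs.mean().round(1),ys.mean().round(1),at_z(P[c],(xs.mean(),ys.mean()),.03).round(3))
save(t,"t1.png",(210,125,290,250),6.0) if 0 else None
im=np.vstack([cv2.resize(t["image"][175:245,100:290],None,fx=4,fy=4,interpolation=2),cv2.resize(s["image"][150:250,100:290],None,fx=4,fy=4,interpolation=2)[:310]])
cv2.imwrite("pics/c1.png",im[:,:,::-1])
E
```

```text
cake [325.30769231 220.85470085] 234 [332.63788301 167.56824513] 359 [ 0.4705 -0.2466  0.018 ] [ 0.4721 -0.2452  0.02  ] [ 0.469  -0.2477  0.018 ]
cake [360.62835249 227.08045977] 261 [359.75914634 148.26219512] 328 [ 0.4524 -0.3588  0.0188] [ 0.4542 -0.3574  0.02  ] [ 0.4511 -0.3609  0.018 ]
top tray [[0.581, 0.071], [0.42, 0.08], [0.41, -0.093], [0.572, -0.1]]
side tray [[0.574, -0.104], [0.577, 0.075], [0.409, 0.078], [0.412, -0.101]]
canister_knob top 145.0 212.2 [0.488 0.31  0.03 ]
canister_knob side 169.5 308.0 [0.502 0.289 0.03 ]
cup top 315.0 142.7 [ 0.715 -0.209  0.03 ]
cup side 255.0 131.2 [ 0.709 -0.206  0.03 ]
jar top 178.6 135.5 [0.727 0.215 0.03 ]
jar side 132.2 219.1 [0.728 0.21  0.03 ]Traceback (most recent call last):
  File "<stdin>", line 15, in <module>
  File "<stdin>", line 13, in reg
ValueError: max() iterable argument is empty
```

```bash
python3 - <<'E'
from h import *
t=env.read_camera("top");s=env.read_camera("side")
a=cv2.resize(t["image"][175:245,100:290],None,fx=4,fy=4,interpolation=2)
b=cv2.resize(s["image"][170:245,100:290],None,fx=4,fy=4,interpolation=2)
cv2.imwrite("pics/c1.png",np.vstack([a,b])[:,:,::-1])
E
```

```text
(no output)
```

View pics/c1.png

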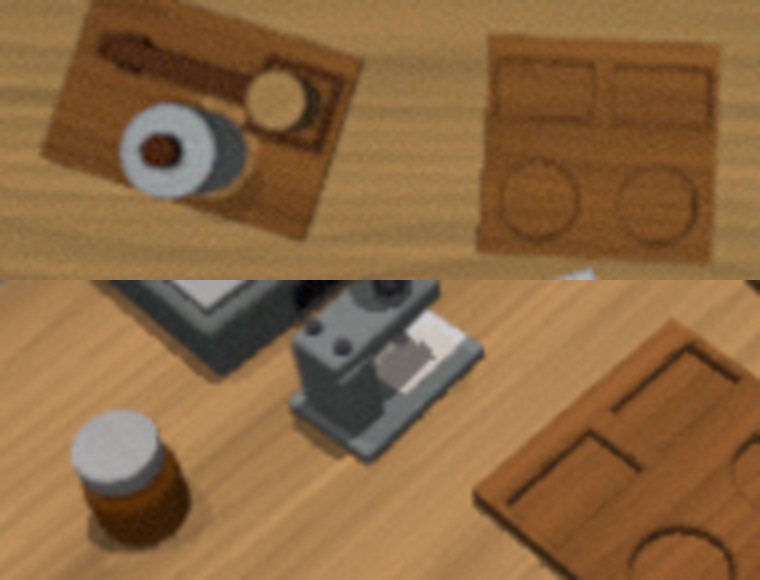

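>>> apply_moves(targets=[[[25, -42, 6], [0, 0, -0.142]], [[50, -84, 12], [0, 0, -0.284]], [[75, -126, 18], [0, 0, -0.426]], [[100, -168, 24], [0, 0, -0.568]], [[125, -210, 30], [0, 0, -0.71]], [[150, -252, 36], [0, 0, -0.852]], [[175, -294, 42], [0, 0, -0.994]], [[200, -336, 48], [0, 0, -1.136]]], hand=87, squeeze=20)

```text
time_s: 2.9
tool_pos: [0.4746, 0.2517, 0.2465]
tool_rot: [180.0, -0.0, 89.7]
force: [1.6, 1.0, -0.1]
grip_width: 0.0875
```

```bash
cat > fit.py <<'E'
from h import *
from scipy.optimize import minimize
# fit the tray outline + circles to image gradients in both cameras
def model(cx,cy,th,hx,z=.014):
    c,s=np.cos(th),np.sin(th);L=[]
    for a,b in(((-.085,-.09),(.085,-.09)),((.085,-.09),(.085,.09)),((.085,.09),(-.085,.09)),((-.085,.09),(-.085,-.09))):
        f=np.linspace(0,1,40)[:,None];L.append(np.array(a)*(1-f)+np.array(b)*f)
    f=np.linspace(0,2*np.pi,60)
    for k in(-.046,.046): L.append(np.c_[hx+.03*np.cos(f),k+.03*np.sin(f)])
    L=np.vstack(L);return np.c_[cx+c*L[:,0]-s*L[:,1],cy+s*L[:,0]+c*L[:,1],np.full(len(L),z)]
def run(p):
    g=cv2.GaussianBlur(cv2.cvtColor(p["image"],cv2.COLOR_RGB2GRAY).astype(np.float32),(0,0),1.0)
    G=np.hypot(cv2.Sobel(g,5,1,0),cv2.Sobel(g,5,0,1));G=np.minimum(G,40)
    def cost(v):
        uv=np.array([proj(p,X) for X in model(*v)],np.float32)
        return -cv2.remap(G,uv[:,0],uv[:,1],1).mean()
    r=min((minimize(cost,[.494+a,-.0115+b,-.017,h],method="Nelder-Mead",options=dict(initial_simplex=np.array([[.494+a,-.0115+b,-.017,h]]+[[.494+a+.004*(i==0),-.0115+b+.004*(i==1),-.017+.03*(i==2),h+.006*(i==3)] for i in range(4)]))) for a in(-.004,.004) for b in(-.004,.004) for h in(-.045,-.036)),key=lambda r:r.fun)
    return r.x,r.fun
if __name__=="__main__":
    for c in("top","side"):
        p=env.read_camera(c)
        x,f=run(p);print(c,x.round(4),f)
        if c=="top":
            for uv in((235,225),(264.3,226)):print(at_z(p,uv,.014).round(4))
        im=cv2.resize(p["image"],None,fx=4,fy=4,interpolation=2)
        for X in model(*x): u=proj(p,X)*4+1.5;cv2.circle(im,(int(u[0]),int(u[1])),1,(0,255,0),-1)
        u=proj(p,[x[0],x[1],.014])*4; im=im[int(u[1])-200:int(u[1])+200,int(u[0])-230:int(u[0])+230];cv2.imwrite(f"pics/fit_{c}.png",im[:,:,::-1])
    a=[cv2.imread(f"pics/fit_{c}.png") for c in("top","side")];cv2.imwrite("pics/fit.png",cv2.resize(np.hstack(a),(800,348)))
    print(env.get_obs()["tool_pos"],env.get_obs()["tool_rot"])
E
python3 fit.py
```

```text
top [ 0.4972 -0.0108 -0.0202 -0.0485] -34.620262145996094
[0.4546 0.0345 0.014 ]
[ 0.4531 -0.0561  0.014 ]
side [ 0.4909 -0.015  -0.0256 -0.0371] -35.87419128417969
[0.4788169  0.24530329 0.24755052] [1.79745264e+02 9.96228928e-02 8.91063196e+01]
```

View pics/fit.png

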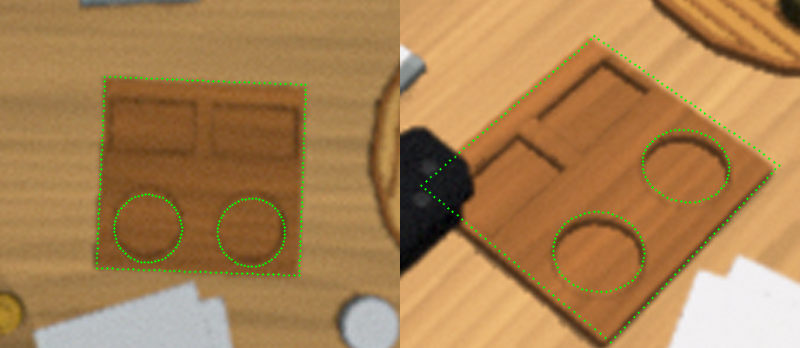

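>>> apply_moves(targets=[[[0, -49, 0], [0, 0, 0]], [[0, -98, 0], [0, 0, 0]], [[0, -147, 0], [0, 0, 0]], [[0, -196, 0], [0, 0, 0]], [[0, -245, 0], [0, 0, 0]], [[-3, -294, 0], [0, 0, 0]], [[-6, -343, 0], [0, 0, 0]], [[-8, -392, 0], [0, 0, 0]]])

```text
time_s: 3.8
tool_pos: [0.4655, -0.1402, 0.2463]
tool_rot: [179.9, -0.0, 90.1]
force: [0.8, -0.1, -0.1]
grip_width: 0.087
```

>>> apply_moves(targets=[[[0, -45, -15], [0, 0, 0]], [[0, -90, -35], [0, 0, 0]], [[0, -100, -75], [0, 0, 0]], [[0, -100, -115], [0, 0, 0]], [[0, -100, -145], [0, 0, 0]], [[0, -100, -145], [0, 0, 0]], [[0, -100, -145], [0, 0, 0]]])

```text
time_s: 4.5
tool_pos: [0.4661, -0.2385, 0.1015]
tool_rot: [-180.0, 0.0, 90.0]
force: [0.6, 0.0, 0.4]
grip_width: 0.0868
```

```bash
python3 - <<'E'
from h import *
p=env.read_camera("side");o=env.get_obs();print(o["tool_pos"],o["tool_rot"],o["force"])
q=env.read_camera("top")
im=np.hstack([cv2.resize(a["image"][b[1]:b[1]+100,b[0]:b[0]+110],None,fx=3.6,fy=3.6,interpolation=2) for a,b in((p,(290,100)),(q,(280,170)))])
cv2.imwrite("pics/g1.png",im[:,:,::-1])
E
```

```text
[ 0.4670252  -0.23882765  0.10250333] [1.79871341e+02 4.65140285e-02 9.00294519e+01] [ 0.58113026  0.03010961 -0.52718413]
```

View pics/g1.png

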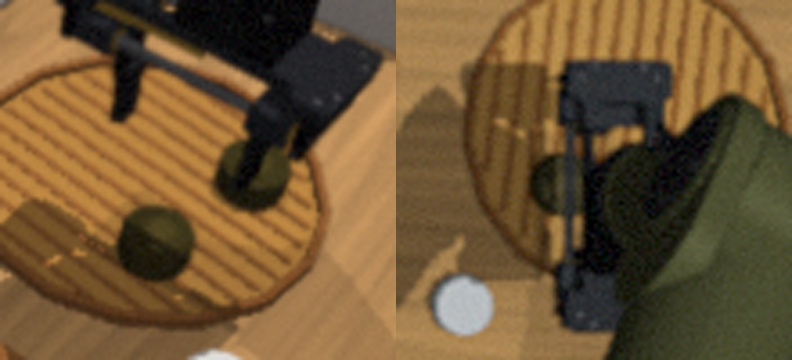

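```bash
python3 - <<'E'
from h import *
p=env.read_camera("side");o=env.get_obs();print(o["tool_pos"])
for d in(-.045,.045):print(proj(p,o["tool_pos"]+np.array([d,0,0])))
for uv in((324.7,131.5),(358.5,152)):print(at_z(p,uv,.1025))
E
```

```text
[ 0.46751156 -0.23888626  0.10301032]
[353.13760202 155.99060345]
[322.4261026  138.64098061]
[ 0.52321865 -0.26542321  0.1025    ]
[ 0.41970063 -0.26007547  0.1025    ]
```

>>> apply_moves(targets=[[[4, -8, -35], [0, 0, 0]], [[4, -8, -65], [0, 0, 0]], [[4, -8, -87], [0, 0, 0]], [[4, -8, -87], [0, 0, 0]], [[4, -8, -87], [0, 0, 0]]])

```text
time_s: 5.15
tool_pos: [0.4709, -0.2468, 0.0153]
tool_rot: [179.9, 0.0, 90.0]
force: [1.0, 0.9, -0.6]
grip_width: 0.0871
```

>>> apply_moves(targets=[[[0, 0, 0], [0, 0, 0]], [[0, 0, 0], [0, 0, 0]], [[0, 0, 0], [0, 0, 0]], [[0, 0, 0], [0, 0, 0]], [[0, 0, 0], [0, 0, 0]], [[0, 0, 0], [0, 0, 0]]], hand=40, squeeze=20)

```text
time_s: 5.75
tool_pos: [0.4698, -0.2464, 0.0139]
tool_rot: [180.0, -0.0, 90.0]
force: [0.2, -0.0, -0.6]
grip_width: 0.0469
```

>>> apply_moves(targets=[[[0, 0, 10], [0, 0, 0]], [[0, 0, 40], [0, 0, 0]], [[0, 0, 60], [0, 0, 0]], [[0, 0, 60], [0, 0, 0]], [[0, 0, 60], [0, 0, 0]]])

```text
time_s: 6.25
tool_pos: [0.4702, -0.2464, 0.0744]
tool_rot: [179.9, -0.0, 90.0]
force: [-0.2, -0.2, -0.5]
grip_width: 0.0397
```

```bash
python3 - <<'E'
from h import *
p=env.read_camera("side");o=env.get_obs();print(o["tool_pos"],o["force"],o["grip_width"])
for d in(-.03,.03):print((proj(p,o["tool_pos"]+np.array([d,0,0]))-(290,100))*5)
save(p,"g2.png",(290,100,400,200),5)
E
```

```text
[ 0.46952284 -0.24613823  0.07358144] [ 0.34492437  0.07601941 -0.15325623] 0.039939081152582795
[280.75454643 295.81073552]
[181.71826356 238.94276614]
```

View pics/g2.png

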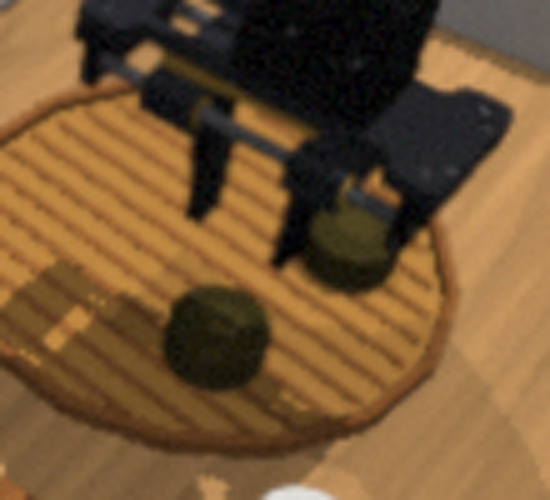

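>>> apply_moves(targets=[[[0, 0, 0], [0, 0, 0]], [[0, 0, 0], [0, 0, 0]], [[0, 0, 0], [0, 0, 0]], [[0, 0, 0], [0, 0, 0]], [[0, 0, -30], [0, 0, 0]], [[0, 0, -60], [0, 0, 0]], [[0, 0, -70], [0, 0, 0]], [[0, 0, -70], [0, 0, 0]]], hand=87)

```text
time_s: 7.1
tool_pos: [0.4684, -0.2461, 0.0026]
tool_rot: [-179.8, -0.0, 90.0]
force: [0.4, 0.3, -0.3]
grip_width: 0.0863
```

```bash
python3 - <<'E'
from h import *
p=env.read_camera("side");o=env.get_obs();print(o["tool_pos"],o["force"],o["grip_width"])
for d in(-.0435,.0435):print((proj(p,o["tool_pos"]+np.array([d,0,0]))-(290,100))*5)
save(p,"g3.png",(290,100,400,200),5)
E
```

```text
[ 0.4695704  -0.24673425  0.00391023] [-0.33115816 -0.00622139 -0.5886663 ] 0.08650503363583784
[274.8875141  396.63319102]
[140.48750013 315.82691416]
```

View pics/g3.png

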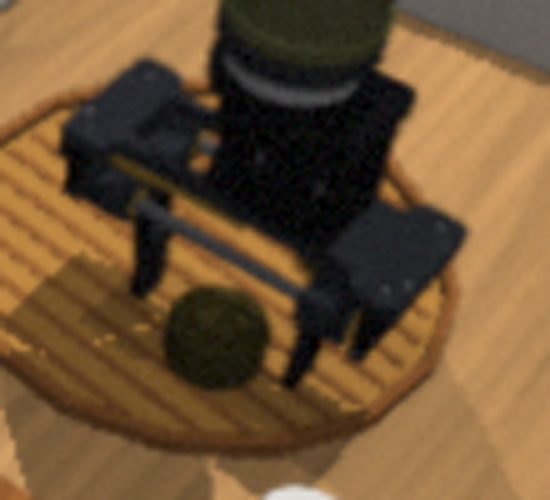

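>>> apply_moves(targets=[[[0, 0, 0], [0, 0, 0]], [[0, 0, 0], [0, 0, 0]], [[0, 0, 0], [0, 0, 0]], [[0, 0, 0], [0, 0, 0]], [[0, 0, 0], [0, 0, 0]], [[0, 0, 0], [0, 0, 0]], [[0, 0, 0], [0, 0, 0]]], hand=40, squeeze=20)

```text
time_s: 7.85
tool_pos: [0.4701, -0.2465, 0.0042]
tool_rot: [180.0, -0.0, 90.0]
force: [-0.2, 0.5, 3.4]
grip_width: 0.0546
```

```bash
python3 - <<'E'
from h import *
p=env.read_camera("side");q=env.read_camera("top");o=env.get_obs();print(o["tool_pos"],o["force"],o["grip_width"])
for d in(-.03,.03):print((proj(p,o["tool_pos"]+np.array([d,0,0]))-(290,100))*3.6,(proj(q,o["tool_pos"]+np.array([d,0,0]))-(280,170))*3.6+(396,0))
im=np.hstack([cv2.resize(a["image"][b[1]:b[1]+100,b[0]:b[0]+110],None,fx=3.6,fy=3.6,interpolation=2) for a,b in((p,(290,100)),(q,(280,170)))])
cv2.imwrite("pics/g4.png",im[:,:,::-1])
E
```

```text
[ 0.47010348 -0.24649797  0.00420019] [-0.81951329  0.68370631  4.00106968] 0.054541723631258233
[181.78856305 275.84355279] [556.25329482 219.51936456]
[115.06004147 235.72675631] [556.78933602 150.75482936]
```

View pics/g4.png

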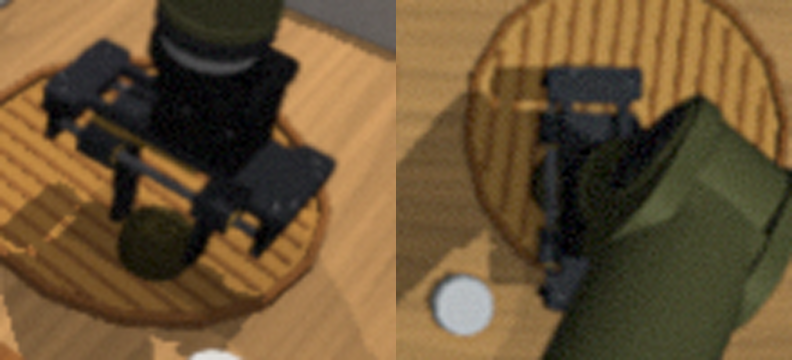

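>>> apply_moves(targets=[[[0, 0, 5], [0, 0, 0]], [[0, 0, 20], [0, 0, 0]], [[0, 0, 60], [0, 0, 0]], [[0, 0, 100], [0, 0, 0]], [[0, 0, 100], [0, 0, 0]]])

```text
time_s: 8.45
tool_pos: [0.4735, -0.2488, 0.1099]
tool_rot: [179.4, 0.1, 90.0]
force: [0.3, -0.9, -0.7]
grip_width: 0.0545
```

```bash
python3 - <<'E'
from h import *
p=env.read_camera("side");q=env.read_camera("top");o=env.get_obs();print(o["tool_pos"],o["force"],o["grip_width"])
for d in(-.03,.03):print((proj(p,o["tool_pos"]+np.array([d,0,0]))-(290,80))*3.6,(proj(q,o["tool_pos"]+np.array([d,0,0]))-(280,170))*3.6+(396,0))
im=np.hstack([cv2.resize(a["image"][b[1]:b[1]+100,b[0]:b[0]+110],None,fx=3.6,fy=3.6,interpolation=2) for a,b in((p,(290,80)),(q,(280,170)))])
cv2.imwrite("pics/g5.png",im[:,:,::-1])
E
```

```text
[ 0.47062218 -0.24665756  0.10533066] [ 0.09187984 -0.19725283 -0.95210587] 0.05446905243120682
[211.0721443  252.06454862] [584.42139561 224.51390585]
[137.57035841 210.87011745] [584.92445285 149.10488731]
```

View pics/g5.png

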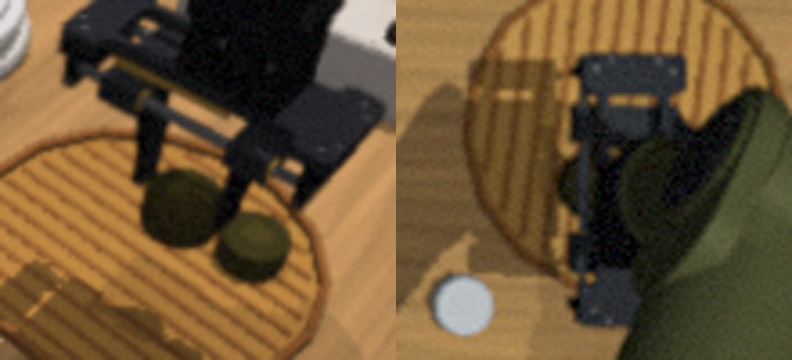

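>>> apply_moves(targets=[[[-5, 40, 0], [0, 0, 0]], [[-9, 85, 0], [0, 0, 0]], [[-14, 130, 0], [0, 0, 0]], [[-18, 170, -10], [0, 0, 0]], [[-18, 189, -35], [0, 0, 0]], [[-18, 189, -60], [0, 0, 0]], [[-18, 189, -65], [0, 0, 0]], [[-18, 189, -65], [0, 0, 0]]])

```text
time_s: 9.35
tool_pos: [0.4501, -0.0581, 0.0377]
tool_rot: [-179.8, 0.1, 90.0]
force: [0.6, -0.5, -0.5]
grip_width: 0.0549
```

```bash
cat > v.py <<'E'
from h import *
import sys
def pair(n,bs,bt,f=3.6,w=110,hh=100):
    p=env.read_camera("side");q=env.read_camera("top");o=env.get_obs();print(o["time_s"],o["tool_pos"],o["force"],o["grip_width"])
    im=np.hstack([cv2.resize(a["image"][b[1]:b[1]+hh,b[0]:b[0]+w],None,fx=f,fy=f,interpolation=2) for a,b in((p,bs),(q,bt))])
    cv2.imwrite("pics/"+n,im[:,:,::-1]);return p,q,o
E
python3 - <<'E'
from v import *
p,q,o=pair("g6.png",(220,150),(210,160))
E
```

```text
9.45 [ 0.45214689 -0.05829647  0.0393875 ] [ 0.99805843 -0.50561656 -0.36956415] 0.05487011154434742
```

View pics/g6.png

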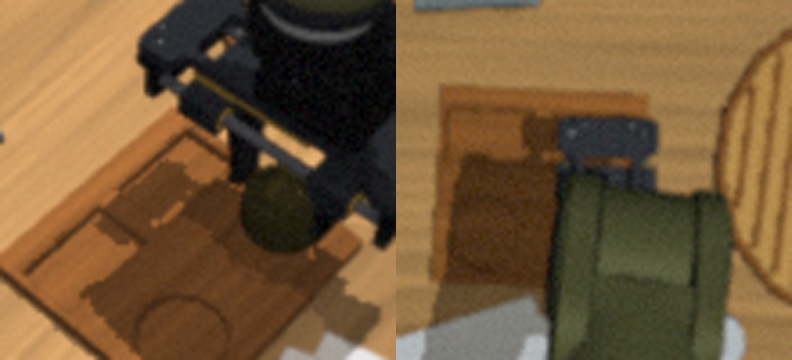

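```bash
cat >> v.py <<'E'
def cake(p,c,r=13):
    im=cv2.GaussianBlur(p["image"],(0,0),.8).astype(int);m=((im.max(2)<85)&(im[:,:,0]-im[:,:,2]>10)&(im[:,:,0]-im[:,:,1]<12)).astype(np.uint8)
    k=np.zeros_like(m);cv2.circle(k,(int(c[0]),int(c[1])),r,1,-1);m&=k
    m=cv2.morphologyEx(m,cv2.MORPH_OPEN,np.ones((3,3),np.uint8))
    (cx,cy),rad=cv2.minEnclosingCircle(np.argwhere(m)[:,::-1].astype(np.float32))
    ys,xs=np.nonzero(m);return np.array([xs.mean(),ys.mean()]),(cx,cy,rad),[xs.min(),xs.max(),ys.min(),ys.max()],len(xs)
E
python3 - <<'E'
from v import *
p=env.read_camera("side");o=env.get_obs();u=(297,208)
r=cake(p,u,15);print(r, o["tool_pos"])
for z in(.049,.053,.057):print(z,at_z(p,r[0],z),at_z(p,r[1][:2],z))
print(cake(p,(359.7,148.2)),proj(p,[.4526,-.06,.018]))
from fit import *
x,f=run(p);print(x,f)
E
```

```text
(array([296.23924731, 207.12096774]), (296.0946044921875, 207.44595336914062, 12.093966484069824), [np.int64(287), np.int64(306), np.int64(196), np.int64(218)], 372) [ 0.45259344 -0.05822626  0.0397497 ]
0.049 [ 0.45449506 -0.05999602  0.049     ] [ 0.45419443 -0.0590336   0.049     ]
0.053 [ 0.45313006 -0.0574824   0.053     ] [ 0.45283124 -0.0565258   0.053     ]
0.057 [ 0.45176505 -0.05496879  0.057     ] [ 0.45146805 -0.054018    0.057     ]
(array([359.59836066, 148.54918033]), (359.63043212890625, 148.2608642578125, 9.054786682128906), [np.int64(351), np.int64(368), np.int64(141), np.int64(157)], 244) [295.52716849 214.94963977]
[ 0.4909479  -0.01214991 -0.02468871 -0.03668336] -31.87078285217285
```

>>> apply_moves(targets=[[[0, 0, -8], [0, 0, 0]], [[0, 0, -16], [0, 0, 0]], [[0, 0, -23], [0, 0, 0]], [[0, 0, -27], [0, 0, 0]], [[0, 0, -29], [0, 0, 0]], [[0, 0, -29], [0, 0, 0]]])

```text
time_s: 10.1
tool_pos: [0.4516, -0.0556, 0.0099]
tool_rot: [-179.9, -0.1, 90.1]
force: [-2.5, 2.9, 5.8]
grip_width: 0.0549
```

>>> apply_moves(targets=[[[0, 0, -2], [0, 0, 0]], [[0, 0, -3], [0, 0, 0]], [[0, 0, -3], [0, 0, 0]]])

```text
time_s: 10.4
tool_pos: [0.4517, -0.055, 0.0077]
tool_rot: [-179.9, -0.2, 90.1]
force: [-5.1, 5.9, 13.7]
grip_width: 0.0551
```

>>> apply_moves(targets=[[[-1, 2, 4], [0, 0, 0]], [[-2, 4, 4], [0, 0, 0]], [[-2, 4, 2], [0, 0, 0]], [[-2, 4, 0], [0, 0, 0]], [[-2, 4, 0], [0, 0, 0]]])

```text
time_s: 10.9
tool_pos: [0.45, -0.0536, 0.0066]
tool_rot: [180.0, 0.0, 90.0]
force: [1.1, 1.1, -1.6]
grip_width: 0.0547
```

>>> apply_moves(targets=[[[0, 0, -1.5], [0, 0, 0]], [[0, 0, -3], [0, 0, 0]], [[0, 0, -3], [0, 0, 0]]])

```text
time_s: 11.2
tool_pos: [0.4501, -0.0552, 0.0043]
tool_rot: [180.0, 0.1, 90.0]
force: [-1.0, -3.6, 6.0]
grip_width: 0.0552
```

>>> apply_moves(targets=[[[0, 0, 0.5], [0, 0, 0]], [[0, 0, 0.5], [0, 0, 0]], [[0, 0, 0.5], [0, 0, 0]], [[0, 0, 0.5], [0, 0, 0]], [[0, 0, 0.5], [0, 0, 0]], [[0, 0, 30], [0, 0, 0]], [[0, 0, 75], [0, 0, 0]], [[0, 0, 100], [0, 0, 0]]], hand=87)

```text
time_s: 12.0
tool_pos: [0.451, -0.0537, 0.1066]
tool_rot: [179.8, -0.0, 90.0]
force: [0.2, -0.5, -1.0]
grip_width: 0.087
```

```bash
python3 - <<'E'
from v import *
p=env.read_camera("side");o=env.get_obs();print(o["tool_pos"])
r=cake(p,(296,214),14);print(r, proj(p,[.450,-.055,.018]))
for z in(.018,.022,.028):print(at_z(p,r[0],z))
print(cake(p,(359.7,148.2)))
E
```

```text
[ 0.45344259 -0.05353099  0.10968539]
(array([295.81298701, 216.62337662]), (296.1111145019531, 216.44444274902344, 11.224522590637207), [np.int64(285), np.int64(306), np.int64(206), np.int64(227)], 385) [295.13858224 216.86215732]
[ 0.44919591 -0.05661225  0.018     ]
[ 0.44792244 -0.05423045  0.022     ]
[ 0.44601224 -0.05065775  0.028     ]
(array([359.6147541 , 148.58606557]), (359.5, 148.5, 9.192488670349121), [np.int64(351), np.int64(368), np.int64(141), np.int64(157)], 244)
```

>>> apply_moves(targets=[[[0, -45, 0], [0, 0, 0]], [[0, -93, 0], [0, 0, 0]], [[0, -141, 0], [0, 0, 0]], [[0, -189, 0], [0, 0, 0]], [[1, -237, 0], [0, 0, 0]], [[1, -280, 0], [0, 0, 0]], [[1, -305, -10], [0, 0, 0]], [[1, -305, -50], [0, 0, 0]]])

```text
time_s: 12.85
tool_pos: [0.4521, -0.3659, 0.0567]
tool_rot: [179.6, 0.5, 89.7]
force: [0.1, -0.4, -0.7]
grip_width: 0.0872
```

>>> apply_moves(targets=[[[0, 0, -20], [0, 0, 0]], [[0, 0, -40], [0, 0, 0]], [[0, 0, -50], [0, 0, 0]], [[0, 0, -50], [0, 0, 0]], [[0, 0, -50], [0, 0, 0]]])

```text
time_s: 13.35
tool_pos: [0.4512, -0.3588, 0.0045]
tool_rot: [180.0, 0.0, 90.0]
force: [-0.1, -0.0, 0.1]
grip_width: 0.0869
```

>>> apply_moves(targets=[[[0, 0, 0], [0, 0, 0]], [[0, 0, 0], [0, 0, 0]], [[0, 0, 0], [0, 0, 0]], [[0, 0, 0], [0, 0, 0]], [[0, 0, 0], [0, 0, 0]], [[0, 0, 0], [0, 0, 0]], [[0, 0, 0], [0, 0, 0]]], hand=40)

```text
time_s: 14.05
tool_pos: [0.4511, -0.3585, 0.0041]
tool_rot: [180.0, 0.0, 90.0]
force: [-0.3, 1.4, 1.8]
grip_width: 0.055
```

>>> apply_moves(targets=[[[0, 0, 5], [0, 0, 0]], [[0, 0, 20], [0, 0, 0]], [[0, 10, 60], [0, 0, 0]], [[0, 55, 80], [0, 0, 0]], [[0, 104, 80], [0, 0, 0]], [[0, 153, 80], [0, 0, 0]], [[0, 202, 80], [0, 0, 0]], [[0, 251, 80], [0, 0, 0]]])

```text
time_s: 14.85
tool_pos: [0.4508, -0.1059, 0.0849]
tool_rot: [179.9, -0.1, 90.0]
force: [1.4, 0.5, -0.8]
grip_width: 0.0546
```

>>> apply_moves(targets=[[[0, 45, 0], [0, 0, 0]], [[0, 95, 0], [0, 0, 0]], [[0, 130, 0], [0, 0, 0]], [[0, 145, -15], [0, 0, 0]], [[0, 145, -50], [0, 0, 0]], [[0, 145, -50], [0, 0, 0]], [[0, 145, -50], [0, 0, 0]]])

```text
time_s: 15.55
tool_pos: [0.4507, 0.0366, 0.0345]
tool_rot: [-180.0, 0.0, 89.9]
force: [1.1, -0.5, -0.4]
grip_width: 0.0541
```

```bash
python3 - <<'E'
from v import *
p=env.read_camera("side");o=env.get_obs();print(o["tool_pos"],o["grip_width"])
z=o["tool_pos"][2]+.014
u=proj(p,[.451,.0365,z]);r=cake(p,u,15);print(u,r,at_z(p,r[0],z),at_z(p,r[1][:2],z))
r=cake(p,(296,216),14);print(r)
E
```

```text
[0.45161641 0.03685049 0.03520035] 0.054153007352226064
[271.11882441 235.02347746] (array([269.36253776, 236.05135952]), (272.04876708984375, 234.21951293945312, 13.19847297668457), [np.int64(261), np.int64(279), np.int64(223), np.int64(247)], 331) [0.45224582 0.04104311 0.04920035] [0.45075513 0.03357761 0.04920035]v.py:12: RuntimeWarning: Mean of empty slice.
  ys,xs=np.nonzero(m);return np.array([xs.mean(),ys.mean()]),(cx,cy,rad),[xs.min(),xs.max(),ys.min(),ys.max()],len(xs)
  ret = ret.dtype.type(ret / rcount)
Traceback (most recent call last):
  File "v.py", line 12, in cake
    ys,xs=np.nonzero(m);return np.array([xs.mean(),ys.mean()]),(cx,cy,rad),[xs.min(),xs.max(),ys.min(),ys.max()],len(xs)
                                                                            ~~~~~~^^
ValueError: zero-size array to reduction operation minimum which has no identity
```

>>> apply_moves(targets=[[[1, 0, -10], [0, 0, 0]], [[1, 0, -18], [0, 0, 0]], [[1, 0, -23], [0, 0, 0]], [[1, 0, -25], [0, 0, 0]], [[1, 0, -25], [0, 0, 0]]])

```text
time_s: 16.1
tool_pos: [0.452, 0.0374, 0.0087]
tool_rot: [180.0, 0.0, 90.0]
force: [1.3, 0.3, -0.8]
grip_width: 0.0545
```

No contact; it is in the pocket. Go on down and release.

>>> apply_moves(targets=[[[0, 0, -2], [0, 0, 0]], [[0, 0, -4.5], [0, 0, 0]], [[0, 0, -4.5], [0, 0, 0]]])

```text
time_s: 16.4
tool_pos: [0.4519, 0.0375, 0.0042]
tool_rot: [180.0, 0.0, 90.0]
force: [1.8, 0.7, -1.0]
grip_width: 0.0548
```

>>> apply_moves(targets=[[[0, 0, 0.5], [0, 0, 0]], [[0, 0, 0.5], [0, 0, 0]], [[0, 0, 0.5], [0, 0, 0]], [[0, 0, 0.5], [0, 0, 0]], [[0, 0, 0.5], [0, 0, 0]], [[0, 0, 30], [0, 0, 0]], [[0, 0, 75], [0, 0, 0]], [[0, 0, 100], [0, 0, 0]]], hand=87)

```text
time_s: 17.2
tool_pos: [0.4531, 0.0375, 0.1071]
tool_rot: [179.8, -0.1, 90.0]
force: [1.0, 0.5, -0.6]
grip_width: 0.0867
```

>>> apply_moves(targets=[[[0, 20, 45], [0, 0, 0]], [[5, 60, 70], [0, 0, 0]], [[10, 105, 90], [0, 0, 0]], [[15, 150, 100], [0, 0, 0]], [[20, 195, 115], [0, 0, 0]], [[20, 195, 115], [0, 0, 0]]])

```text
time_s: 17.8
tool_pos: [0.4713, 0.2407, 0.2206]
tool_rot: [179.9, -0.2, 90.6]
force: [-0.2, -0.3, -0.9]
grip_width: 0.0868
```

```bash
python3 - <<'E'
from v import *
p=env.read_camera("side");o=env.get_obs();print(o["tool_pos"],o["grip_width"])
for X in([.450,-.0555,.018],[.452,.0365,.018]):
    u=proj(p,X);r=cake(p,u,14);print(u,r,at_z(p,r[0],.018),at_z(p,r[1][:2],.018))
q=env.read_camera("top")
for X in([.450,-.0555,.018],[.452,.0365,.018]):
    u=proj(q,X);r=cake(q,u,14);print(u,r,at_z(q,r[0],.02),at_z(q,r[1][:2],.02))
for n in("canister_knob","mallet","nest","mallet_grip","coaster","pin_top","weight","jar"):
    for r in env.regions_of(q,n)[:2]:
        ys,xs=np.nonzero(r["region"]);print(n,round(r["conf"],2),r["rect"],xs.mean().round(1),ys.mean().round(1),len(xs))
im=np.vstack([cv2.resize(a["image"][b[1]:b[1]+70,b[0]:b[0]+190],None,fx=4.1,fy=4.1,interpolation=2) for a,b in((p,(180,170)),(q,(100,165)))])
cv2.imwrite("pics/g7.png",im[:,:,::-1])
E
```

```text
[0.47145268 0.23621822 0.21966958] 0.0869919407499757
[295.26447004 216.73037123] (array([295.61785714, 217.675     ]), (296.0, 217.0, 10.816754341125488), [np.int64(286), np.int64(306), np.int64(207), np.int64(226)], 280) [ 0.44774262 -0.05390424  0.018     ] [ 0.4482122  -0.05604715  0.018     ]
[270.13021906 241.75774945] (array([270.3003413 , 242.04095563]), (270.5, 241.5, 11.510964393615723), [np.int64(260), np.int64(281), np.int64(231), np.int64(252)], 293) [0.45124554 0.03680838 0.018     ] [0.45179212 0.03543332 0.018     ]
[264.16196551 227.04871473] (array([264.07344633, 226.50847458]), (264.1153869628906, 226.5, 8.271568298339844), [np.int64(256), np.int64(272), np.int64(219), np.int64(234)], 177) [ 0.45171816 -0.05508834  0.02      ] [ 0.45174632 -0.05521702  0.02      ]
[234.28503063 225.86754194] (array([234.06486486, 225.42702703]), (234.11538696289062, 225.5, 8.271568298339844), [np.int64(226), np.int64(242), np.int64(218), np.int64(233)], 185) [0.45339814 0.03715006 0.02      ] [0.45317772 0.03699038 0.02      ]
canister_knob 0.6 [136.1, 201.1, 162.3, 223.3] 151.6 210.2 144
canister_knob 0.48 [219.1, 180.5, 283.7, 241.2] 249.4 209.0 2811
mallet 0.37 [231.3, 137.1, 244.0, 147.3] 235.9 143.4 102
nest 0.81 [113.9, 169.4, 191.0, 236.1] 163.4 204.1 1276
nest 0.43 [154.5, 189.5, 182.0, 210.5] 168.8 199.3 262
mallet_grip 0.53 [157.4, 191.4, 181.9, 206.3] 169.0 199.4 267
mallet_grip 0.25 [232.1, 136.4, 245.0, 149.0] 236.0 144.0 114
coaster 0.7 [119.0, 170.5, 188.8, 235.1] 165.0 204.9 1190
pin_top 0.59 [231.3, 138.5, 245.3, 150.7] 236.2 143.8 117
weight 0.56 [188.7, 245.0, 198.4, 256.1] 192.5 251.2 91
weight 0.46 [137.5, 202.2, 163.3, 222.5] 152.0 210.6 117
jar 0.58 [165.5, 122.7, 191.5, 143.5] 178.8 135.6 377
```

View pics/g7.png

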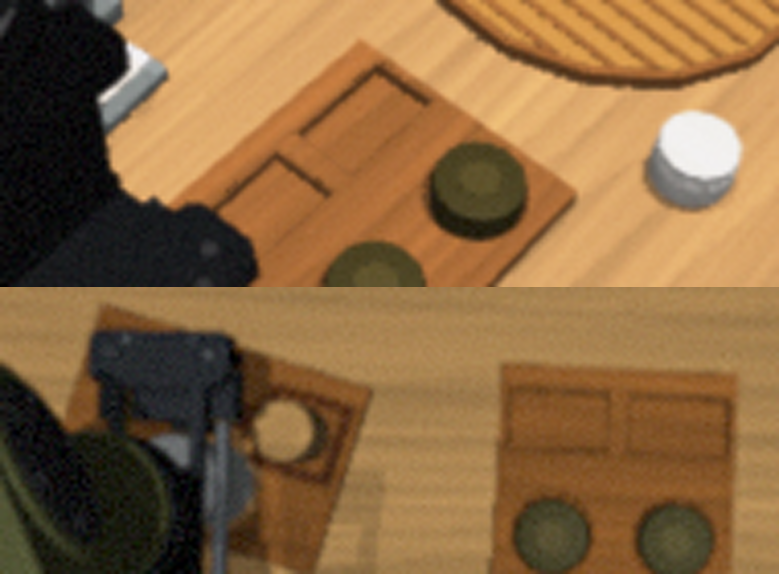

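```bash
python3 - <<'E'
from v import *
p=env.read_camera("side");q=env.read_camera("top")
S=cv2.resize(cv2.imread("pics/side0.png"),(512,384),interpolation=cv2.INTER_AREA)[:,:,::-1].astype(int);T=cv2.resize(cv2.imread("pics/top0.png"),(512,384),interpolation=cv2.INTER_AREA)[:,:,::-1].astype(int)
def blob(I,box,f):
    x0,y0,x1,y1=box;m=np.zeros(I.shape[:2],bool);m[y0:y1,x0:x1]=f(I[y0:y1,x0:x1]);ys,xs=np.nonzero(m);return np.array([xs.mean(),ys.mean()]),len(xs),(xs.min(),xs.max(),ys.min(),ys.max())
dk=lambda a:(a[:,:,0]<115)&(a[:,:,0]-a[:,:,2]>25)
kt=blob(T,(134,206,148,219),dk);ks=blob(S,(155,285,172,304),dk);print("knob",kt,ks,tri(q,kt[0],p,ks[0]),at_z(q,kt[0],.137),at_z(p,ks[0],.135))
# head: lighter tan top face (z .078)
hd=lambda a:(a[:,:,0]>150)&(a[:,:,0]-a[:,:,2]>50)
ht=blob(T,(158,189,179,212),hd);hs=blob(S,(170,258,199,278),hd);print("headtop",ht,hs,at_z(q,ht[0],.078),at_z(p,hs[0],.078))
# silver lid ring
sv=lambda a:(a.min(2)>110)
st=blob(T,(128,198,158,226),sv);print("lid",st,at_z(q,st[0],.12))
# handle dark
hn=lambda a:(a[:,:,0]<85)
m=np.zeros(T.shape[:2],np.uint8);m[182:202,122:162]=hn(T[182:202,122:162]);ys,xs=np.nonzero(m);W=np.array([at_z(q,(x,y),.05)[:2] for x,y in zip(xs,ys)])
c=W.mean(0);u,s_,v=np.linalg.svd(W-c);t=(W-c)@v[0];print("handle top",len(xs),c,v[0],np.degrees(np.arctan2(v[0][1],v[0][0])),c+v[0]*t.min(),c+v[0]*t.max())
for uv in((124,170),(190,191.3),(176,233.3),(111.3,214.7)):print("board",at_z(q,uv,.008).round(3))
for uv in((102,310),(195,260),(226,311),(127,367)):print("boardS",at_z(p,uv,.008).round(3))
im=np.hstack([cv2.resize(I[b[1]:b[1]+85,b[0]:b[0]+100].astype(np.uint8),None,fx=4,fy=4,interpolation=2) for I,b in((S,(105,250)),(T,(100,165)))])
cv2.imwrite("pics/b.png",im[:,:,::-1])
E
```

```text
knob (array([139.36, 212.22]), 50, (np.int64(136), np.int64(143), np.int64(209), np.int64(215))) (array([162.1576087 , 294.98913043]), 184, (np.int64(155), np.int64(169), np.int64(287), np.int64(303))) [0.48668453 0.29460614 0.13736661] [0.48771133 0.2959572  0.137     ] [0.48656845 0.29323495 0.135     ]
headtop (array([168.33333333, 199.72972973]), 111, (np.int64(158), np.int64(174), np.int64(194), np.int64(211))) (array([181.01216545, 266.83698297]), 411, (np.int64(170), np.int64(198), np.int64(258), np.int64(277))) [0.52602935 0.22917156 0.078     ] [0.52869334 0.22435804 0.078     ]
lid (array([141.91515152, 212.30909091]), 330, (np.int64(130), np.int64(153), np.int64(201), np.int64(224))) [0.48763571 0.2936406  0.12      ]
handle top 282 [0.55160993 0.31538436] [0.28433034 0.95872637] 73.48117618149726 [0.53445938 0.25755485] [0.56767985 0.36957011]
board [0.619 0.388 0.008]
board [0.556 0.177 0.008]
board [0.425 0.217 0.008]
board [0.478 0.422 0.008]
boardS [0.611 0.384 0.008]
boardS [0.551 0.178 0.008]
boardS [0.42  0.215 0.008]
boardS [0.485 0.416 0.008]
```

View pics/b.png

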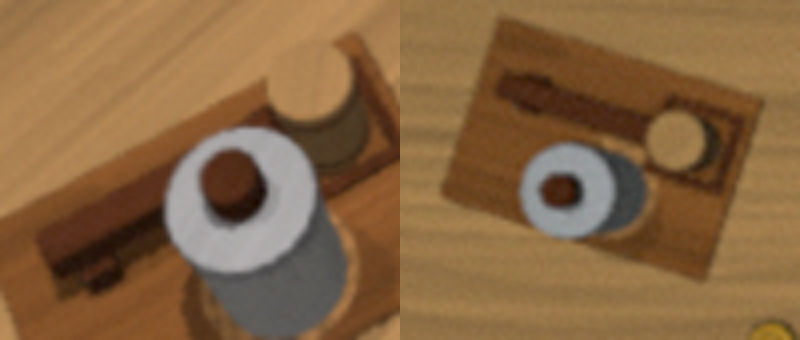

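>>> apply_moves(targets=[[[8, 28, 0], [0, 0, -0.144]], [[15, 56, 0], [0, 0, -0.288]], [[15, 56, -20], [0, 0, -0.288]], [[15, 56, -30], [0, 0, -0.288]], [[15, 56, -30], [0, 0, -0.288]], [[15, 56, -30], [0, 0, -0.288]], [[15, 56, -30], [0, 0, -0.288]]])

```text
time_s: 19.1
tool_pos: [0.4874, 0.2882, 0.1904]
tool_rot: [180.0, -0.1, 73.4]
force: [-0.8, 0.5, 0.4]
grip_width: 0.0871
```

```bash
python3 - <<'E'
from v import *
p=env.read_camera("side")
for i in range(3):
  o=env.get_obs();env.read_camera("top");print(o["tool_pos"],o["tool_rot"])
for d in(-.0435,.0435):print((proj(p,o["tool_pos"]+d*np.array([.959,-.284,0]))-(110,190))*5,(proj(p,o["tool_pos"]+d*np.array([.959,-.284,0])+np.array([0,0,.017]))-(110,190))*5)
save(p,"k1.png",(110,190,260,310),5)
E
```

```text
[0.48738755 0.28831335 0.19042863] [ 1.79949788e+02 -8.31774471e-02  7.34571937e+01]
[0.48731621 0.28841593 0.19033371] [ 1.79953946e+02 -7.95635404e-02  7.34700214e+01]
[0.48722274 0.28846765 0.19020877] [ 1.79961776e+02 -6.89947299e-02  7.34745015e+01]
[291.59891798 562.95478262] [280.64204112 543.03360095]
[183.63667436 343.65871687] [171.0754466  319.81474637]
```

View pics/k1.png

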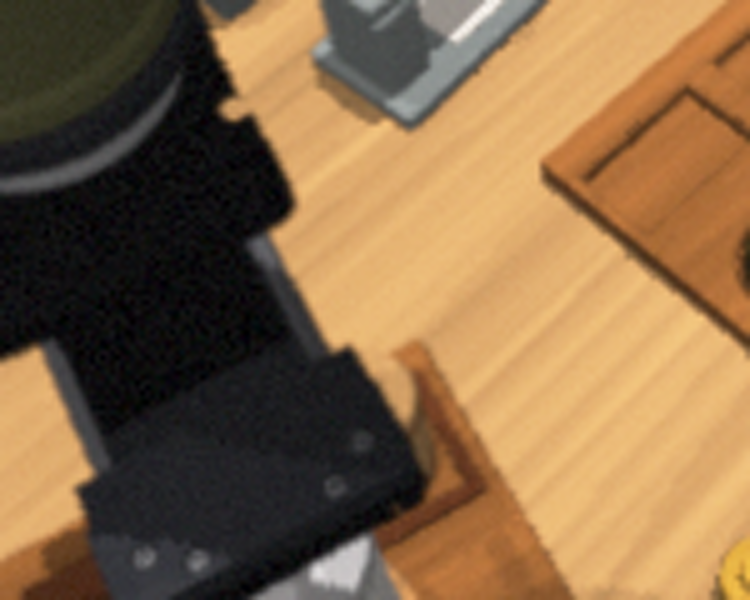

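>>> apply_moves(targets=[[[0, 6, 0], [0, 0, 0]], [[0, 6, -30], [0, 0, 0]], [[0, 6, -55], [0, 0, 0]], [[0, 6, -68], [0, 0, 0]], [[0, 6, -74], [0, 0, 0]], [[0, 6, -74], [0, 0, 0]]], hand=60)

```text
time_s: 19.9
tool_pos: [0.4867, 0.2946, 0.1151]
tool_rot: [-180.0, 0.0, 73.5]
force: [0.9, 0.6, 0.4]
grip_width: 0.0604
```

>>> apply_moves(targets=[[[0, 0, 0], [0, 0, 0]], [[0, 0, 0], [0, 0, 0]], [[0, 0, 0], [0, 0, 0]], [[0, 0, 0], [0, 0, 0]], [[0, 0, 0], [0, 0, 0]], [[0, 0, 0], [0, 0, 0]], [[0, 0, 0], [0, 0, 0]], [[0, 0, 0], [0, 0, 0]]], hand=15, squeeze=25)

```text
time_s: 20.7
tool_pos: [0.4867, 0.2948, 0.1156]
tool_rot: [-180.0, -0.0, 73.5]
force: [-0.6, -0.1, 1.9]
grip_width: 0.0247
```

>>> apply_moves(targets=[[[0, 0, 4], [0, 0, 0]], [[0, 0, 12], [0, 0, 0]], [[0, 0, 25], [0, 0, 0]], [[0, 0, 25], [0, 0, 0]], [[0, 0, 25], [0, 0, 0]]])

```text
time_s: 21.2
tool_pos: [0.4873, 0.2948, 0.1411]
tool_rot: [180.0, -0.1, 73.5]
force: [-0.0, -0.1, -3.0]
grip_width: 0.0248
```

>>> apply_moves(targets=[[[-15, 4, 0], [0, 0, 0]], [[-40, 12, 0], [0, 0, 0]], [[-65, 19, 0], [0, 0, 0]], [[-90, 27, 0], [0, 0, 0]], [[-103, 30, 0], [0, 0, 0]], [[-103, 30, 0], [0, 0, 0]], [[-103, 30, -15], [0, 0, 0]], [[-103, 30, -26], [0, 0, 0]]])

```text
time_s: 22.0
tool_pos: [0.3853, 0.3239, 0.114]
tool_rot: [179.9, -0.0, 73.4]
force: [-0.4, -0.9, -3.7]
grip_width: 0.0247
```

>>> apply_moves(targets=[[[0, 0, -4], [0, 0, 0]], [[0, 0, -7], [0, 0, 0]], [[0, 0, -7.5], [0, 0, 0]], [[0, 0, -7.5], [0, 0, 0]]])

```text
time_s: 22.4
tool_pos: [0.3849, 0.3248, 0.1081]
tool_rot: [179.9, -0.1, 73.5]
force: [-0.7, -1.7, 3.9]
grip_width: 0.0247
```

>>> apply_moves(targets=[[[0, 0, 0.5], [0, 0, 0]], [[0, 0, 0.5], [0, 0, 0]], [[0, 0, 0.5], [0, 0, 0]], [[0, 0, 0.5], [0, 0, 0]], [[0, 0, 15], [0, 0, 0]], [[0, 0, 45], [0, 0, 0]], [[0, 0, 80], [0, 0, 0]], [[0, 0, 80], [0, 0, 0]]], hand=60)

```text
time_s: 23.2
tool_pos: [0.3862, 0.3267, 0.1916]
tool_rot: [179.8, -0.5, 73.5]
force: [0.8, 0.1, 1.1]
grip_width: 0.0598
```

>>> apply_moves(targets=[[[45, -14, 0], [0, 0, 0]], [[90, -29, 0], [0, 0, 0]], [[135, -43, 0], [0, 0, 0]], [[155, -50, 0], [0, 0, 0]], [[155, -50, -30], [0, 0, 0]], [[155, -50, -60], [0, 0, 0]], [[155, -50, -60], [0, 0, 0]], [[155, -50, -60], [0, 0, 0]]])

```text
time_s: 24.0
tool_pos: [0.5384, 0.2744, 0.1265]
tool_rot: [-180.0, 0.1, 73.5]
force: [-0.4, -0.2, 1.7]
grip_width: 0.0599
```

```bash
python3 - <<'E'
from v import *
p=env.read_camera("side");q=env.read_camera("top");o=env.get_obs();print(o["tool_pos"],o["tool_rot"])
im=np.hstack([cv2.resize(a["image"][b[1]:b[1]+140,b[0]:b[0]+110],None,fx=3.6,fy=3.6,interpolation=2) for a,b in((p,(90,225)),(q,(90,140)))])
cv2.imwrite("pics/m1.png",im[:,:,::-1])
for X in([.526,.2265,.078],[.5402,.2745,.055],[.568,.369,.055]):print((proj(p,X)-(90,225))*3.6,(proj(q,X)-(90,140))*3.6+(396,0))
E
```

```text
[0.53968996 0.27517057 0.12850332] [ 1.79902698e+02 -1.07024902e-01  7.35214074e+01]
[328.01445621 156.31276156] [681.276805   215.13211763]
[252.66852093 218.16782541] [630.05546961 197.9639953 ]
[ 82.97314123 309.59238833] [519.12072783 162.30763725]
```

View pics/m1.png

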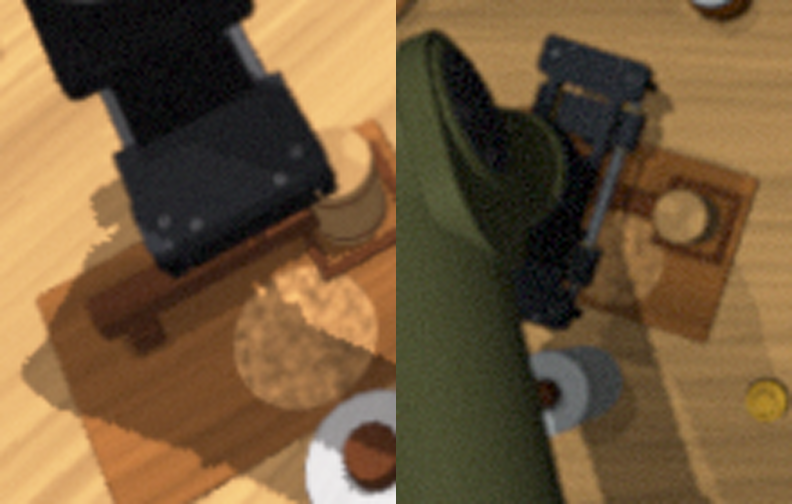

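>>> apply_moves(targets=[[[0, 0, -40], [0, 0, 0]], [[0, 0, -75], [0, 0, 0]], [[0, 0, -100], [0, 0, 0]], [[0, 0, -108], [0, 0, 0]], [[0, 0, -108], [0, 0, 0]], [[0, 0, -108], [0, 0, 0]]])

```text
time_s: 24.7
tool_pos: [0.5403, 0.2754, 0.021]
tool_rot: [179.9, -0.1, 73.5]
force: [0.3, 0.3, 0.6]
grip_width: 0.0599
```

>>> apply_moves(targets=[[[0, 0, 0], [0, 0, 0]], [[0, 0, 0], [0, 0, 0]], [[0, 0, 0], [0, 0, 0]], [[0, 0, 0], [0, 0, 0]], [[0, 0, 0], [0, 0, 0]], [[0, 0, 0], [0, 0, 0]], [[0, 0, 0], [0, 0, 0]], [[0, 0, 0], [0, 0, 0]]], hand=8, squeeze=58)

```text
time_s: 25.5
tool_pos: [0.5387, 0.2746, 0.0188]
tool_rot: [-180.0, 0.0, 73.5]
force: [-0.2, 0.2, 0.9]
grip_width: 0.0192
```

>>> apply_moves(targets=[[[0, 0, 8], [0, 0, 0]], [[0, 0, 25], [0, 0, 0]], [[0, 0, 60], [0, 0, 0]], [[0, 0, 105], [0, 0, 0]], [[0, 0, 150], [0, 0, 0]], [[0, 0, 190], [0, 0, 0]], [[0, 0, 190], [0, 0, 0]], [[0, 0, 190], [0, 0, 0]]])

```text
time_s: 26.3
tool_pos: [0.5392, 0.2746, 0.2099]
tool_rot: [179.9, -0.1, 73.5]
force: [-1.1, -0.4, -1.8]
grip_width: 0.0195
```

```bash
python3 - <<'E'
from v import *
p=env.read_camera("side");q=env.read_camera("top");o=env.get_obs();print(o["tool_pos"],o["force"],o["wrist_torque"],o["grip_width"])
for c,pp in(("s",p),("t",q)):
    for r in env.regions_of(pp,"pin_top")[:2]:
        ys,xs=np.nonzero(r["region"]);print(c,round(r["conf"],2),r["rect"],xs.mean().round(1),ys.mean().round(1))
S=cv2.resize(cv2.imread("pics/side0.png"),(512,384),interpolation=cv2.INTER_AREA)[:,:,::-1];T=cv2.resize(cv2.imread("pics/top0.png"),(512,384),interpolation=cv2.INTER_AREA)[:,:,::-1]
print(tri(q,(236,144),p,(194.7,161)),at_z(q,(236,144),.12),at_z(p,(194.7,160.7),.12))
im=np.hstack([cv2.resize(I[b[1]:b[1]+50,b[0]:b[0]+50].astype(np.uint8),None,fx=8,fy=8,interpolation=2) for I,b in((S,(170,145)),(T,(207,125)))])
im2=np.hstack([cv2.resize(I["image"][b[1]:b[1]+100,b[0]:b[0]+200].astype(np.uint8),None,fx=2,fy=2,interpolation=2) for I,b in((p,(70,150)),(q,(90,110)))])
cv2.imwrite("pics/pin.png",np.vstack([im,im2])[:,:,::-1])
E
```

```text
[0.53775215 0.27406508 0.20722773] [ 0.26403257 -0.09366041 -2.2107452 ] [-0.06600604  0.07317749  0.02919855] 0.01943234006323782
s 0.44 [188.3, 153.2, 204.1, 169.7] 195.2 162.2
s 0.34 [101.6, 260.5, 228.3, 377.8] 160.7 314.1
t 0.65 [228.3, 138.1, 245.7, 148.9] 235.8 143.1
t 0.32 [224.5, 221.0, 243.0, 234.4] 234.3 225.1
[0.68709521 0.03391789 0.11614897] [0.68664534 0.0341107  0.12      ] [0.68447815 0.03510546 0.12      ]
```

View pics/pin.png

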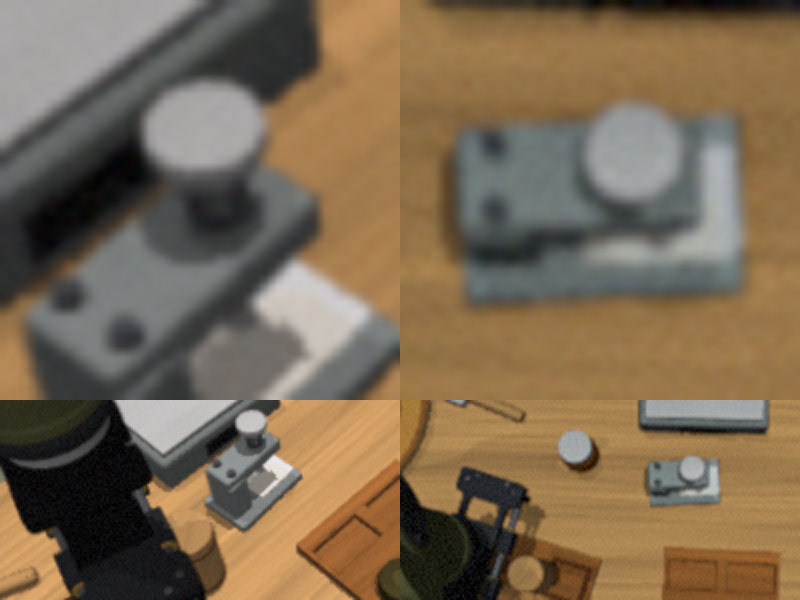

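>>> apply_moves(targets=[[[20, -24, 0], [0, 0, 0]], [[50, -60, 0], [0, 0, 0]], [[80, -96, 0], [0, 0, 0]], [[110, -132, 0], [0, 0, 0]], [[140, -168, 0], [0, 0, 0]], [[161, -192, 0], [0, 0, 0]], [[161, -192, -20], [0, 0, 0]], [[161, -192, -20], [0, 0, 0]]])

```text
time_s: 27.3
tool_pos: [0.6978, 0.0807, 0.1841]
tool_rot: [-179.6, 0.2, 73.3]
force: [-0.5, 1.0, -3.0]
grip_width: 0.0192
```

```bash
python3 - <<'E'
from v import *
p=env.read_camera("side");q=env.read_camera("top");o=env.get_obs();z=o["tool_pos"][2]+.058;print(o["tool_pos"],o["tool_rot"],o["force"])
X=np.r_[o["tool_pos"][:2]-(.013,.048),z]
for n,pp in(("s",p),("t",q)):
    u=proj(pp,X);b=pp["image"].astype(int);m=((b[:,:,0]-b[:,:,2]>35)&(b[:,:,0]>120)).astype(np.uint8);k=np.zeros_like(m);cv2.circle(k,(int(u[0]),int(u[1])),16,1,-1);m&=k
    ys,xs=np.nonzero(m);print(n,u,xs.mean(),ys.mean(),len(xs),pp["image"][int(u[1]),int(u[0])])
    for r in env.regions_of(pp,"mallet")[:2]:
        ys,xs=np.nonzero(r["region"]);print(round(r["conf"],2),r["rect"],xs.mean(),ys.mean())
u=proj(q,X);u=u.astype(int);im=np.hstack([cv2.resize(a["image"][c[1]-40:c[1]+40,c[0]-40:c[0]+40],None,fx=5,fy=5,interpolation=2) for a,c in((p,proj(p,X).astype(int)),(q,u))]);cv2.imwrite("pics/h.png",im[:,:,::-1])
# coarse ascii of classification, top
E
```

```text
[0.69869969 0.08370577 0.18720809] [-1.79808146e+02  4.67464105e-02  7.35628329e+01] [ 0.75469918  0.53230231 -2.52183396]
s [186.44252592 118.85578475] 198.0506329113924 113.81012658227849 79 [33 34 36]
0.9 [120.9, 135.0, 202.8, 168.0] 158.33734939759037 148.84096385542168
t [234.21650048 134.61749238] 237.34313725490196 133.83006535947712 306 [150 114  70]
0.67 [227.8, 124.7, 241.5, 146.0] 234.4760147601476 137.2619926199262
```

>>> apply_moves(targets=[[[0, -1, -25], [0, 0, 0]], [[0, -1, -45], [0, 0, 0]], [[0, -1, -58], [0, 0, 0]], [[0, -1, -66], [0, 0, 0]], [[0, -1, -71], [0, 0, 0]], [[0, -1, -71], [0, 0, 0]]])

```text
time_s: 28.1
tool_pos: [0.6998, 0.0831, 0.1191]
tool_rot: [-180.0, -0.1, 73.6]
force: [-2.8, 1.9, 4.7]
grip_width: 0.0194
```

>>> apply_moves(targets=[[[0, 0, -3], [0, 0, 0]], [[0, 0, -5], [0, 0, 0]], [[0, 0, -5], [0, 0, 0]]])

```text
time_s: 28.4
tool_pos: [0.7009, 0.0826, 0.1154]
tool_rot: [179.9, -0.1, 73.5]
force: [-3.3, 2.8, 6.8]
grip_width: 0.0195
```

>>> apply_moves(targets=[[[0, 0, -3], [0, 0, 0]], [[0, 0, -5], [0, 0, 0]], [[0, 0, -5], [0, 0, 0]]])

```text
time_s: 28.7
tool_pos: [0.7021, 0.0845, 0.113]
tool_rot: [179.7, -0.3, 73.6]
force: [-4.1, 5.3, 15.1]
grip_width: 0.0191
```

>>> apply_moves(targets=[[[0, 0, 15], [0, 0, 0]], [[0, 0, 35], [0, 0, 0]], [[0, 0, 45], [0, 0, 0]], [[0, 0, 45], [0, 0, 0]], [[0, 0, 45], [0, 0, 0]]])

```text
time_s: 29.2
tool_pos: [0.6996, 0.0809, 0.1522]
tool_rot: [-180.0, 0.0, 73.5]
force: [0.4, 0.3, -2.9]
grip_width: 0.0193
```

```bash
python3 - <<'E'
from v import *
p=env.read_camera("side");q=env.read_camera("top");o=env.get_obs();print(o["time_s"],o["tool_pos"],o["tool_rot"],o["force"],o["wrist_torque"])
X=np.r_[o["tool_pos"][:2]-(.013,.048),o["tool_pos"][2]+.058];print(proj(q,X))
for r in env.regions_of(q,"mallet")[:1]:
    print(r["rect"])
for n,pp in(("s",p),):
    for r in env.regions_of(pp,"pin_top")[:2]:
        ys,xs=np.nonzero(r["region"]);print(round(r["conf"],2),r["rect"],xs.mean(),ys.mean())
E
```

```text
29.3 [0.69906482 0.08126316 0.15134892] [-1.79893355e+02  6.95858616e-02  7.34810033e+01] [ 0.45364216  0.6780327  -1.9576697 ] [-0.06814665  0.03359927 -0.03418728]
[235.54167816 137.53998436]
[222.8, 131.2, 243.6, 150.5]
```

>>> apply_moves(targets=[[[0, 0, -15], [0, 0, 0]], [[0, 0, -27], [0, 0, 0]], [[0, 0, -36], [0, 0, 0]], [[0, 0, -42], [0, 0, 0]], [[0, 0, -45], [0, 0, 0]], [[0, 0, -45], [0, 0, 0]], [[0, 0, -45], [0, 0, 0]]])

```text
time_s: 30.1
tool_pos: [0.7009, 0.0844, 0.1109]
tool_rot: [179.9, -0.3, 73.6]
force: [-2.3, 4.1, 13.5]
grip_width: 0.0193
```

>>> apply_moves(targets=[[[0, 0, 15], [0, 0, 0]], [[0, 0, 35], [0, 0, 0]], [[0, 0, 65], [0, 0, 0]], [[0, 0, 95], [0, 0, 0]], [[0, 0, 95], [0, 0, 0]], [[0, 0, 95], [0, 0, 0]]])

```text
time_s: 30.7
tool_pos: [0.6996, 0.081, 0.2024]
tool_rot: [-180.0, 0.0, 73.5]
force: [0.1, -0.3, -2.4]
grip_width: 0.0195
```

>>> apply_moves(targets=[[[-20, 24, 0], [0, 0, 0]], [[-50, 60, 0], [0, 0, 0]], [[-80, 96, 0], [0, 0, 0]], [[-110, 132, 0], [0, 0, 0]], [[-140, 169, 0], [0, 0, 0]], [[-160.5, 193.5, 0], [0, 0, 0]], [[-160.5, 193.5, -20], [0, 0, 0]], [[-160.5, 193.5, -60], [0, 0, 0]]])

```text
time_s: 31.5
tool_pos: [0.5392, 0.2775, 0.1431]
tool_rot: [179.9, -0.2, 73.7]
force: [1.8, 0.5, -1.9]
grip_width: 0.0195
```

```bash
python3 - <<'E'
from v import *
p=env.read_camera("side");q=env.read_camera("top")
for i in range(3):o=env.get_obs();print(o["tool_pos"],o["tool_rot"],o["force"]);env.read_camera("top")
tp=o["tool_pos"];P2={"s":p,"t":q}
f=np.linspace(0,2*np.pi,120);ax=np.array([.284,.959,0]);bx=np.array([.959,-.284,0])
from scipy.optimize import minimize
# fit tilt a (about bx at grip) and slip d along the handle, by head top/side edges in the top and side pictures
def pts(a,d,w):
    g=tp+np.array([0,0,.023]);c,s=np.cos(a),np.sin(a);ay=ax*c-np.array([0,0,1])*s;az=np.array([0,0,1])*c+ax*s
    h=g+ay*(-.05+d)
    return [h+az*.035*w+.022*(np.cos(t)*bx+np.sin(t)*ay) for t in f]
print("grad fit")
G={}
for n,pp in P2.items():
    g=cv2.GaussianBlur(cv2.cvtColor(pp["image"],cv2.COLOR_RGB2GRAY).astype(np.float32),(0,0),.8);G[n]=np.minimum(np.hypot(cv2.Sobel(g,5,1,0),cv2.Sobel(g,5,0,1)),80)
for n,pp in P2.items():
    R=[]
    for a in np.arange(-.2,.21,.05):
        for d in np.arange(-.012,.013,.003):
            uv=np.array([proj(pp,X) for X in pts(a,d,1)],np.float32);R.append((cv2.remap(G[n],uv[:,0],uv[:,1],1).mean(),round(a,2),round(d,3)))
    print(n,sorted(R)[::-1][:6])
c=[np.mean(pts(a,0,1),0) for a in(0,)][0]
im=np.hstack([cv2.resize(a["image"][u[1]-40:u[1]+40,u[0]-40:u[0]+40],None,fx=5,fy=5,interpolation=2) for a,u in((p,proj(p,c).astype(int)),(q,proj(q,c).astype(int)))]);cv2.imwrite("pics/h2.png",im[:,:,::-1])
E
```

```text
[0.53385673 0.27278913 0.13560485] [-179.49719756    0.62395187   73.5494024 ] [-0.81628544 -1.24914542 -2.79223547]
[0.53596129 0.27338392 0.13873327] [-179.67044694    0.42169382   73.50348768] [-0.02223007  0.81772364 -2.20239568]
[0.53802944 0.27407167 0.14129223] [-179.86054034    0.20947319   73.47646586] [-0.16399864  0.16982687 -1.93830355]
grad fit
s [(np.float32(58.083023), np.float64(-0.15), np.float64(0.009)), (np.float32(55.83898), np.float64(-0.2), np.float64(0.009)), (np.float32(55.297462), np.float64(-0.1), np.float64(0.006)), (np.float32(55.198345), np.float64(-0.2), np.float64(0.012)), (np.float32(54.578182), np.float64(-0.15), np.float64(0.006)), (np.float32(53.235497), np.float64(-0.1), np.float64(0.009))]
t [(np.float32(76.75755), np.float64(-0.2), np.float64(0.012)), (np.float32(76.62256), np.float64(-0.05), np.float64(0.006)), (np.float32(76.58902), np.float64(0.1), np.float64(-0.0)), (np.float32(76.56314), np.float64(0.15), np.float64(-0.003)), (np.float32(76.493515), np.float64(0.2), np.float64(-0.006)), (np.float32(76.32194), np.float64(-0.1), np.float64(0.009))]
```

```bash
cat > tilt.py <<'E'
from v import *
f=np.linspace(0,2*np.pi,120);ax=np.array([.284,.959,0]);bx=np.array([.959,-.284,0])
def pts(tp,a,d,w=1):
    g=tp+np.array([0,0,.023]);c,s=np.cos(a),np.sin(a);ay=ax*c-np.array([0,0,1])*s;az=np.array([0,0,1])*c+ax*s
    h=g+ay*(-.05+d);return [h+az*.035*w+.022*(np.cos(t)*bx+np.sin(t)*ay) for t in f]
def fit(imgs,tp):
    tot=0;A=np.arange(-.25,.26,.025);D=np.arange(-.012,.0121,.002)
    for pp,im in imgs:
        g=cv2.GaussianBlur(cv2.cvtColor(im,cv2.COLOR_RGB2GRAY).astype(np.float32),(0,0),.8);G=np.minimum(np.hypot(cv2.Sobel(g,5,1,0),cv2.Sobel(g,5,0,1)),80)
        M=np.zeros((len(A),len(D)))
        for i,a in enumerate(A):
            for j,d in enumerate(D):
                uv=np.array([proj(pp,X) for X in pts(tp,a,d)],np.float32);M[i,j]=cv2.remap(G,uv[:,0],uv[:,1],1).mean()
        tot=tot+M/M.max()
    k=np.argsort(tot.ravel())[::-1][:5];print([(round(A[x//len(D)],3),round(D[x%len(D)],3),round(tot.ravel()[x],3)) for x in k])
if __name__=="__main__":
    p=env.read_camera("side");q=env.read_camera("top");tp=env.get_obs()["tool_pos"];print(tp)
    fit([(p,p["image"]),(q,q["image"])],tp)
    L=[cv2.resize(cv2.imread(f"pics/{n}0.png"),(512,384),interpolation=cv2.INTER_AREA)[:,:,::-1].copy() for n in("side","top")]
    fit([(p,L[0]),(q,L[1])],np.array([.539,.2747,.020]))
E
python3 tilt.py
```

```text
[0.54054195 0.2750553  0.14446205]
[(np.float64(0.125), np.float64(-0.002), np.float64(1.88)), (np.float64(0.1), np.float64(0.0), np.float64(1.875)), (np.float64(0.15), np.float64(-0.004), np.float64(1.871)), (np.float64(0.15), np.float64(-0.002), np.float64(1.869)), (np.float64(0.175), np.float64(-0.004), np.float64(1.864))]
[(np.float64(-0.05), np.float64(0.002), np.float64(1.973)), (np.float64(-0.1), np.float64(0.004), np.float64(1.966)), (np.float64(-0.0), np.float64(0.0), np.float64(1.959)), (np.float64(-0.075), np.float64(0.004), np.float64(1.959)), (np.float64(-0.025), np.float64(0.002), np.float64(1.958))]
```

>>> apply_moves(targets=[[[-0.5, 2, -20], [0.115, -0.034, 0]], [[-0.5, 2, -60], [0.115, -0.034, 0]], [[-0.5, 2, -85], [0.115, -0.034, 0]], [[-0.5, 2, -95], [0.115, -0.034, 0]], [[-0.5, 2, -95], [0.115, -0.034, 0]], [[-0.5, 2, -95], [0.115, -0.034, 0]], [[-0.5, 2, -95], [0.115, -0.034, 0]]])

```text
time_s: 32.55
tool_pos: [0.5404, 0.2779, 0.05]
tool_rot: [179.9, -7.0, 73.5]
force: [-0.5, -0.1, -1.6]
grip_width: 0.0195
```

```bash
python3 - <<'E'
from tilt import *
for i in range(3):p=env.read_camera("side")
q=env.read_camera("top");o=env.get_obs();print(o["tool_pos"],o["tool_rot"],o["force"])
tp=o["tool_pos"]+np.array([-.0008,-.0026,0])
fit([(p,p["image"]),(q,q["image"])],tp)
E
```

```text
[0.53934808 0.27744034 0.04880776] [179.94870547  -6.93528727  73.51773591] [-0.57359287 -0.99826728 -1.76669971]
[(np.float64(-0.0), np.float64(0.0), np.float64(1.958)), (np.float64(-0.025), np.float64(0.0), np.float64(1.951)), (np.float64(0.05), np.float64(-0.002), np.float64(1.949)), (np.float64(0.025), np.float64(-0.002), np.float64(1.949)), (np.float64(0.025), np.float64(0.0), np.float64(1.938))]
```

>>> apply_moves(targets=[[[0, 0, -8], [0, 0, 0]], [[0, 0, -16], [0, 0, 0]], [[0, 0, -22], [0, 0, 0]], [[0, 0, -26], [0, 0, 0]], [[0, 0, -28], [0, 0, 0]], [[0, 0, -28], [0, 0, 0]]])

```text
time_s: 33.35
tool_pos: [0.5386, 0.2769, 0.0196]
tool_rot: [-180.0, -6.8, 73.5]
force: [-0.4, -0.6, -1.8]
grip_width: 0.0196
```

>>> apply_moves(targets=[[[0, 0, -1], [0, 0, 0]], [[0, 0, -2.5], [0, 0, 0]], [[0, 0, -2.5], [0, 0, 0]]])

```text
time_s: 33.65
tool_pos: [0.5393, 0.2777, 0.0187]
tool_rot: [180.0, -7.0, 73.5]
force: [-1.9, 0.3, 5.5]
grip_width: 0.0194
```

Seated on the floor at the original height. Release, rise, and untilt.

>>> apply_moves(targets=[[[0, 0, 0.5], [0, 0, 0]], [[0, 0, 0.5], [0, 0, 0]], [[0, 0, 0.5], [0, 0, 0]], [[0, 0, 0.5], [0, 0, 0]], [[0, 0, 0.5], [0, 0, 0]], [[0, 0, 20], [0, 0, 0]], [[0, 0, 60], [-0.06, 0.017, 0]], [[0, 0, 105], [-0.115, 0.034, 0]]], hand=60, squeeze=25)

```text
time_s: 34.45
tool_pos: [0.5378, 0.2755, 0.1225]
tool_rot: [-179.9, 0.3, 73.4]
force: [1.0, 0.8, 0.1]
grip_width: 0.0596
```

>>> apply_moves(targets=[[[-20, 8, 40], [0, 0, 0]], [[-60, 20, 65], [0, 0, 0]], [[-100, 34, 65], [0, 0, 0]], [[-140, 46, 65], [0, 0, 0]], [[-155, 47, 65], [0, 0, 0]], [[-155, 47, 65], [0, 0, 0]], [[-155, 47, 65], [0, 0, 0]]])

```text
time_s: 35.15
tool_pos: [0.3845, 0.3238, 0.1876]
tool_rot: [180.0, -0.0, 73.5]
force: [0.1, 0.4, -0.6]
grip_width: 0.0599
```

```bash
python3 - <<'E'
from tilt import *
p=env.read_camera("side");q=env.read_camera("top");o=env.get_obs();print(o["tool_pos"],o["tool_rot"],o["force"])
fit([(p,p["image"]),(q,q["image"])],np.array([.539,.2747,.020]))
print(at_z(p,(174.7,318.9),.008))
E
```

```text
[0.38534603 0.32328495 0.18743932] [1.79947038e+02 2.22443815e-03 7.33648834e+01] [0.21787692 0.51679375 0.35080379]
[(np.float64(0.025), np.float64(-0.002), np.float64(1.752)), (np.float64(-0.025), np.float64(0.0), np.float64(1.744)), (np.float64(0.075), np.float64(-0.004), np.float64(1.743)), (np.float64(0.05), np.float64(-0.002), np.float64(1.741)), (np.float64(-0.0), np.float64(0.0), np.float64(1.735))]
[0.48619131 0.2949582  0.008     ]
```

>>> apply_moves(targets=[[[0, 1, -30], [0, 0, 0]], [[0, 1, -60], [0, 0, 0]], [[0, 1, -74], [0, 0, 0]], [[0, 1, -79], [0, 0, 0]], [[0, 1, -79], [0, 0, 0]]])

```text
time_s: 35.75
tool_pos: [0.3844, 0.3246, 0.1083]
tool_rot: [180.0, 0.1, 73.4]
force: [0.3, -0.7, 0.5]
grip_width: 0.0599
```

>>> apply_moves(targets=[[[0, 0, 0], [0, 0, 0]], [[0, 0, 0], [0, 0, 0]], [[0, 0, 0], [0, 0, 0]], [[0, 0, 0], [0, 0, 0]], [[0, 0, 0], [0, 0, 0]], [[0, 0, 0], [0, 0, 0]], [[0, 0, 0], [0, 0, 0]]], hand=15)

```text
time_s: 36.45
tool_pos: [0.3838, 0.3252, 0.1086]
tool_rot: [-180.0, -0.0, 73.5]
force: [-0.7, -0.6, 1.1]
grip_width: 0.0242
```

>>> apply_moves(targets=[[[0, 0, 4], [0, 0, 0]], [[0, 0, 15], [0, 0, 0]], [[0, 0, 30], [0, 0, 0]], [[0, 0, 34], [0, 0, 0]], [[0, 0, 34], [0, 0, 0]]])

```text
time_s: 36.95
tool_pos: [0.3843, 0.3255, 0.1433]
tool_rot: [180.0, -0.1, 73.5]
force: [0.9, -0.3, -3.3]
grip_width: 0.0243
```

Held. Back to the cork disc (.4865, .2948), final height about .1155.

>>> apply_moves(targets=[[[15, -4, 0], [0, 0, 0]], [[40, -12, 0], [0, 0, 0]], [[65, -19, 0], [0, 0, 0]], [[90, -27, 0], [0, 0, 0]], [[102, -30, 0], [0, 0, 0]], [[102, -30, 0], [0, 0, 0]], [[102, -30, -14], [0, 0, 0]], [[102, -30, -22], [0, 0, 0]]])

```text
time_s: 37.75
tool_pos: [0.4835, 0.2958, 0.1185]
tool_rot: [-179.9, 0.1, 73.6]
force: [0.2, 0.4, -2.9]
grip_width: 0.0242
```

>>> apply_moves(targets=[[[0, 0, -3], [0, 0, 0]], [[0, 0, -5], [0, 0, 0]], [[0, 0, -5], [0, 0, 0]], [[0, 0, -5], [0, 0, 0]]])

```text
time_s: 38.15
tool_pos: [0.485, 0.2965, 0.117]
tool_rot: [-179.9, -0.1, 73.6]
force: [-3.4, -1.3, 8.2]
grip_width: 0.0243
```

>>> apply_moves(targets=[[[0, 0, 1.5], [0, 0, 0]], [[0, 0, 1.5], [0, 0, 0]], [[0, 0, 1.5], [0, 0, 0]], [[0, 0, 1.5], [0, 0, 0]], [[0, 0, 1.5], [0, 0, 0]], [[0, 0, 20], [0, 0, 0]], [[0, 0, 55], [0, 0, 0]], [[0, 0, 90], [0, 0, 0]]], hand=60)

```text
time_s: 38.95
tool_pos: [0.4854, 0.2946, 0.2058]
tool_rot: [-180.0, 0.1, 73.5]
force: [-0.1, -0.8, 0.6]
grip_width: 0.0597
```

>>> apply_moves(targets=[[[-15, 40, 10], [0, 0, 0]], [[-35, 80, 20], [0, 0, 0]], [[-55, 120, 20], [0, 0, 0]], [[-75, 160, 20], [0, 0, 0]], [[-95, 200, 20], [0, 0, 0]], [[-120, 240, 20], [0, 0, 0]], [[-150, 275, 20], [0, 0, 0]], [[-170, 300, 20], [0, 0, 0]]])

```text
time_s: 39.75
tool_pos: [0.3122, 0.5979, 0.2246]
tool_rot: [-179.9, 0.0, 73.7]
force: [-0.3, 0.2, -0.2]
grip_width: 0.0598
```

```bash
python3 - <<'E'
from tilt import *
for i in range(3):p=env.read_camera("side")
q=env.read_camera("top");o=env.get_obs();print(o["time_s"],o["tool_pos"],o["force"])
fit([(p,p["image"]),(q,q["image"])],np.array([.539,.2747,.020]))
for X in([.450,-.0555,.018],[.452,.0365,.018]):
    for c in(p,q):
        r=cake(c,proj(c,X),14);print(at_z(c,r[0],.019),r[3])
im=np.hstack([cv2.resize(a["image"][b[1]:b[1]+250,b[0]:b[0]+w],None,fx=1.9,fy=1.9,interpolation=2) for a,b,w in((p,(90,130),200),(q,(95,60),215))])
cv2.imwrite("pics/end.png",im[:,:,::-1]);print(im.shape)
E
```

```text
39.95 [0.31512473 0.595396   0.22462707] [ 0.9865023  -0.39091047 -1.24711417]
[(np.float64(-0.075), np.float64(0.002), np.float64(1.972)), (np.float64(-0.05), np.float64(0.002), np.float64(1.969)), (np.float64(-0.025), np.float64(0.0), np.float64(1.967)), (np.float64(-0.1), np.float64(0.004), np.float64(1.962)), (np.float64(-0.125), np.float64(0.004), np.float64(1.961))]
[ 0.44901237 -0.05673547  0.019     ] 370
[ 0.45180894 -0.05512328  0.019     ] 222
[0.45154999 0.03512114 0.019     ] 426
[0.45345453 0.03697387 0.019     ] 220
(475, 788, 3)
```

View pics/end.png

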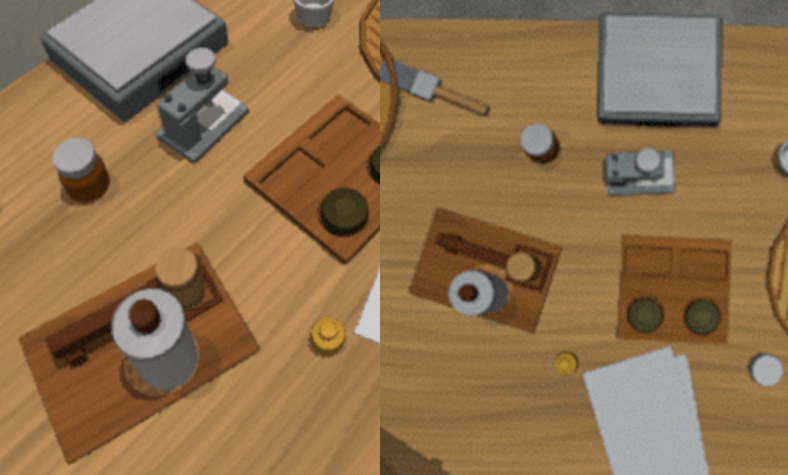

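Everything is as it should be: both cakes are in their pockets, the pin is up, the mallet's head is in the nest with its handle over the post, and the canister is upright on the cork. Handing in.

```bash
python3 -c "
from cell import env
print(env.sign_off())"
```

```text
the job is handed in; nothing more can be done
None
```

I finished the job and handed it in at about 40 s of robot time; `sign_off` gave no verdict.

**Tea:** Only two round cakes and no bricks were in the basket. Both cakes are flat in the round pockets. The last camera readings put them 92 mm apart, within about 2 mm of the estimated pocket centres. My first grasp on the first cake closed too high and missed it. The second grasp held it. That cake also caught briefly on the pocket rim, so I shifted it about 4 mm before it went in.

**Blows:** I stood the canister aside, took the mallet by its handle and pressed the pin down twice. Both times the force jumped to about 16–17 N, which I read as the pin's stop. I then lifted the mallet clear. I could not read the pin joint itself, and I did not see the pin in pictures between the two blows. In the last picture the pin is up.

**Putting back:** The blows turned the mallet about 0.12 rad in the grip, so I tilted the tool to match before setting it down. The final fit put the head within about 2 mm of where it began. The fitted tilt is about the same as the fit gave for the untouched mallet at the start. The canister is upright on the cork disc, within a few millimetres of its starting place, and was never tipped.

**Disagreement and bystanders:** The two cameras differed by 2–5 mm throughout, so I averaged them and corrected by touch. I moved none of the cup, jar, weight or tin, and all four were still in place in the last picture.

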